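# Build and present the stepped ring standard

## Robot

A 6-joint arm with a two-finger parallel gripper is mounted at the origin on the work surface. World frame = base frame: x ahead of the robot, y to its left, z up, the work surface at z = 0. Lengths are in m, angles in rad, forces in N, time in s.
With the tool pointing down it reaches from about 0.25 to 0.725 m from the base axis. Payload 4 kg.
Tool frame: the origin (TCP) lies on the centre line of the jaws, within the pads' length; the fingertips stand 22 mm ahead of it and the grasp point (between the pads) lies 3 mm ahead of it; z points along the fingers, y is the line along which they close (so a half turn about z gives the same grasp; the last joint's range is limited). The gripper opens to 85 mm and grips with 20 to 120 N. Pads are 22 mm wide; open, the fingers measure 114 mm over their backs; the gripper's body (76 mm by 85 mm) begins 54 mm behind the grasp point. The pads swing forward as they close: fully open they stand 13 mm farther back than shut.
Start: joints at [-1.278, 0.241, 0.005, 1.335, 0, 1.571], TCP at [0.144, -0.479, 0.253] pointing down, gripper open.
Joint ranges: [-2.72, 2.72], [-1.05, 1.87], [-1.09, 1.28], [-1.99, 2.15], [-1.42, 1.44], [-3.14, 3.14]. Speed limits (rad/s): [2.79, 2.79, 3.14, 3.14, 3.14, 3.14].

## Interface

Orientations are given as a unit quaternion [x, y, z, w].
In Python, from workcell import bot gives the robot as it stands.
- The arm moves only by the shell command python3 -m inch 'ROWS'. ROWS is JSON, one flat list of numbers, 7 for each row, row after row: the shift along the world's x, y, z in mm, then the turn, a rotation vector about the world's x, y, z in rad, then the opening in per cent of the stroke, from 0 (shut) to 100 (fully open). A call has 1 to 8 rows; each row is the pose to reach, as a shift and turn from the pose commanded when the call began; what a row does not reach only later rows make up. A row lasts 1/12 s, in which the tool goes at most 41.7 mm and 7.16 degrees, less where a joint would pass 70% of its speed; a pose out of reach is approached as far as the arm can. A call with a gripper value outside its range is refused whole. The fingers move at their own pace and stop on an object; the grip force is fixed at half the most. Time passes only in rows, so rows that repeat a pose let the fingers close. It gives the time, the measured TCP pose, the force, the opening and the grip force at its end, in the units of the state.
- bot.get_obs(): the state, without advancing time (a new reading comes with each control period).
- bot.camera(name): name is "side" or "top" or "wrist"; returns the picture (384x512x3 uint8, blue, green, red); there is no depth.
- bot.camera_info(name): a dict with "intrinsics" (3x3 intrinsics, pixels), "distortion" ([k1, k2, p1, p2, k3] as OpenCV has them; the pictures are not rectified), "camera_from_world" (4x4, takes a point from world to camera coordinates); the wrist camera has in their place "hand_eye" (4x4, takes a point from camera to tool coordinates, whose origin is the TCP and whose axes are the flange's). Camera axes: x right, y down, z forward; pixel columns grow to the right and rows downward; lengths in m; the calibration is good to about 2 mm. A picture is of the moment at which its call begins: read the wrist's pose just before it. camera_info takes no time and is no camera call.
- bot.job_done(): hands the job in; it is judged then, once.
Trained networks look in the newest picture that a camera, given by its name, has taken for a name from the list of things; names that differ only in an ending like _2 or _b are one class to them, and where a whole thing is asked for, a point or a joint stands for the part that bears it (a point fixed in the world has none). Each returns a list of dicts, best first, with "confidence" (0 to 1); they miss things now and then, are a little off and sometimes report something else, mostly with a low value. They report only what shows in the picture. A call takes as long as a camera call. They do not tell look-alikes from the thing itself.
- bot.silhouettes(camera, target): "mask" (384x512 bool, what is visible of it) and "uv" ([column, row] in pixels, amid what is visible of it).
- bot.spot_point(camera, target): "uv" ([column, row] in pixels: a listed point, or the origin of a listed thing).
The state is a dict: "clock": time; "joint_pos": joint angles; "joint_vel": joint speeds; "tau": joint torques, N m; "eef_pos": TCP position; "tool_rot": TCP orientation; "ft_force": force on the tool from outside, world axes, zero at the start; "ft_torque": the same for the moment, N m; "grip_width": finger opening in m; "grasp_force": force on a finger pad.
Only numpy, scipy, OpenCV 4.12 (cv2) and the standard library are available. Lean on these libraries where they do the work, as an engineer would, in place of code of your own. Each camera call takes 0.05 s, during which the arm holds its last target. There are 200 camera calls.

## Task

Prepare the calibration target for the profile camera: push the swivel stage round on its pivot until its red line points at the yellow loading mark, then thread every ring lying on the table fully down the stage's post, biggest outside diameter at the bottom and each next smaller one on top. With the stack complete and seated, push the stage round until its red line points at the green mark in front of the camera, and leave it there with the stack intact; do not touch the camera or disturb the tube rack, dish and bottle.

Things in the scene. Friction and masses are not known exactly. Their poses are not given: they have to be found in the camera images.
- bench: Black base plate 4 mm thick, fixed. Origin on its underside, under the pivot pin; it reaches from -240 to 45 mm in its x and -230 to 240 mm in its y. Two flat painted marks, 50 x 10 mm, point at the pivot, 187 to 237 mm from it: green along its -x (stage joint 0), yellow at stage joint 1.4. Its place and yaw vary.
- camera: White profile camera, a box 75 x 75 mm and 94 mm high above the table, black lens reaching 58 mm from its centre towards the bench's -y; fixed on the bench (origin under its centre). Not to be touched.
- stage (a joint): Heading of the swivel stage about the vertical pivot pin, rad. 0: red line at the green mark (the bench's -x); grows anticlockwise seen from above; 1.4: red line at the yellow mark. Range -0.35 to 1.8, no stops at the marks. Stiff friction (0.4 N m, so 2 to 3 N at the nose): it stays where it is left.
- pivot (a point): Centre of the pivot pin at the height of the stage's top, 18 mm above the table; a pin stub stands 10 mm above it. The stage is a flat aluminium plate 80 mm wide, reaching 180 mm from the pivot on the post's side and 25 mm behind it, underside 8 mm and top 18 mm above the table.
- post_foot (a point): Centre of the foot of the upright steel locating post, on the stage's top face, 90 mm from the pivot towards the nose. The post is 16 mm in diameter, 70 mm tall, the top 10 mm tapering to 6 mm; it turns with the stage.
- stage_nose (a point): Middle of the end of the stage's nose (10 mm long, 30 mm wide), at top-face height, 190 mm from the pivot; the red line runs from post to nose. Push the plate's long edges near here, 150 to 170 mm from the pivot, with fingertips about 11 mm above the table.
- ring68: Blue ring, outside diameter 68 mm, bore 20 mm, 12 mm thick, about 88 g, lying flat; either face may be up. Origin at the centre of one face (the lower one at the start), z along the bore. Absent in some runs.
- ring68_mid (a point): Centre of the blue ring, 6 mm from either face.
- ring62: Green ring, outside diameter 62 mm, bore 20 mm, 12 mm thick, about 82 g, lying flat; either face may be up. Origin at the centre of one face (the lower one at the start), z along the bore. Absent in some runs.
- ring62_mid (a point): Centre of the green ring, 6 mm from either face.
- ring56: Yellow ring, outside diameter 56 mm, bore 20 mm, 12 mm thick, about 76 g, lying flat; either face may be up. Origin at the centre of one face (the lower one at the start), z along the bore. Absent in some runs.
- ring56_mid (a point): Centre of the yellow ring, 6 mm from either face.
- ring50: Orange ring, outside diameter 50 mm, bore 20 mm, 12 mm thick, about 70 g, lying flat; either face may be up. Origin at the centre of one face (the lower one at the start), z along the bore. Absent in some runs.
- ring50_mid (a point): Centre of the orange ring, 6 mm from either face.
- ring44: Red ring, outside diameter 44 mm, bore 20 mm, 12 mm thick, about 64 g, lying flat; either face may be up. Origin at the centre of one face (the lower one at the start), z along the bore. Absent in some runs.
- ring44_mid (a point): Centre of the red ring, 6 mm from either face.
- ring38: White ring, outside diameter 38 mm, bore 20 mm, 12 mm thick, about 58 g, lying flat; either face may be up. Origin at the centre of one face (the lower one at the start), z along the bore. Absent in some runs.
- ring38_mid (a point): Centre of the white ring, 6 mm from either face.
- tube_rack: Steel rack of capped tubes, 70 x 160 x 64 mm, origin under its centre, long side within 0.15 rad of the world y; bystander.
- petri_dish: Closed clear dish, 90 mm across, 20 mm high, origin under its centre; bystander.
- reagent_bottle: Jar with blue cap, 64 mm across, 65 mm high, origin under its centre; bystander.
Things that resemble listed ones, but are neither listed nor needed, are in the scene too. Several things have the shape of the ring38; the one meant has the colours described above.

How it is judged:
By the outcome, as a careful person would: the job done as asked, in the order asked, and still so for the second after the job is handed in, with the robot touching nothing.
Of ring68, ring62, ring56, ring50, ring44, ring38 only 4 to 5 are there at a start; the rules pass over those that are not, and their reading is None.
At some moment in a run one of ring68, ring62, ring56, ring50, ring44, ring38 may be knocked a few centimetres aside while the robot is not near it.
Once in a run the grip may slacken for a moment while it holds something.
It also fails if it takes over 200 s, if anything falls off the work surface, if the arm or the gripper's body presses on something with over 40 N, if the wrist force passes 120 N, or if a joint passes its speed limit or range.

## Working session

There is one attempt and no reset: what is moved stays moved. The work goes in short steps, Python scripts to look and compute and a shell command to move; the robot and the scene stay as the last step left them, time stands still between calls to the robot, and variables do not carry over. Pictures are saved under pics/ and viewed, at most 14 in all, crops included, and the job is handed in when it is done.

```bash
ls; mkdir -p pics; cat > h.py <<'E'
import numpy as np,cv2
from workcell import bot
from scipy.spatial.transform import Rotation as R
def T(cam,obs=None):
    i=bot.camera_info(cam); K=np.array(i["intrinsics"]);D=np.array(i["distortion"])
    if cam=="wrist":
        o=obs or bot.get_obs(); W=np.eye(4);W[:3,:3]=R.from_quat(o["tool_rot"]).as_matrix();W[:3,3]=o["eef_pos"]
        X=W@np.array(i["hand_eye"])
    else: X=np.linalg.inv(np.array(i["camera_from_world"]))
    return K,D,X
def ray(cam,uv,z,obs=None):
    K,D,X=T(cam,obs); p=cv2.undistortPoints(np.array(uv,float).reshape(-1,1,2),K,D).reshape(-1,2)
    d=np.c_[p,np.ones(len(p))]@X[:3,:3].T; o=X[:3,3]
    return o+d*((z-o[2])/d[:,2])[:,None]
def proj(cam,P,obs=None):
    K,D,X=T(cam,obs); C=np.linalg.inv(X)
    return cv2.projectPoints(np.array(P,float).reshape(-1,3),cv2.Rodrigues(C[:3,:3])[0],C[:3,3],K,D)[0].reshape(-1,2)
E
python3 - <<'E'
from h import *
for c in("top","side"):
    cv2.imwrite(f"pics/{c}0.png",cv2.resize(bot.camera(c),None,fx=1.5,fy=1.5))
bot.camera("top")
np.set_printoptions(precision=4,suppress=True)
for n,z in [("pivot",.018),("post_foot",.018),("stage_nose",.018),("camera",0),("bench",0),("ring68_mid",.006),("ring62_mid",.006),("ring56_mid",.006),("ring50_mid",.006),("ring44_mid",.006),("ring38_mid",.006),("tube_rack",0),("petri_dish",0),("reagent_bottle",0)]:
    for d in bot.spot_point("top",n)[:3]: print(n,d["uv"],round(d["confidence"],2),ray("top",d["uv"],z)[0])
print(T("top")[2][:3,3],T("side")[2][:3,3],bot.get_obs()["tool_rot"],bot.camera_info("wrist")["hand_eye"])
E
```

```text
pics
pivot [159.1, 200.2] 0.76 [0.5848 0.2876 0.018 ]
post_foot [178.9, 227.7] 0.56 [0.5084 0.2295 0.018 ]
post_foot [201.6, 257.1] 0.56 [0.4289 0.1652 0.018 ]
post_foot [271.0, 136.2] 0.52 [ 0.77   -0.0255  0.018 ]
stage_nose [202.7, 255.9] 0.83 [0.4321 0.1623 0.018 ]
stage_nose [272.8, 137.5] 0.33 [ 0.7661 -0.0306  0.018 ]
camera [102.6, 240.0] 0.69 [0.4749 0.4473 0.    ]
camera [219.1, 132.4] 0.51 [0.7878 0.1253 0.    ]
camera [339.8, 205.7] 0.4 [ 0.5713 -0.2188  0.    ]
bench [165.1, 198.4] 0.95 [0.5927 0.2753 0.    ]
ring68_mid [346.4, 246.4] 0.76 [ 0.4571 -0.2314  0.006 ]
ring56_mid [304.4, 206.0] 0.56 [ 0.5698 -0.1178  0.006 ]
ring56_mid [343.8, 207.0] 0.41 [ 0.5667 -0.2286  0.006 ]
ring50_mid [394.8, 251.3] 0.47 [ 0.4427 -0.366   0.006 ]
ring50_mid [304.2, 205.1] 0.39 [ 0.5724 -0.1173  0.006 ]
ring50_mid [306.9, 207.7] 0.17 [ 0.565  -0.1247  0.006 ]
ring44_mid [163.4, 197.3] 0.58 [0.5949 0.2788 0.006 ]
ring44_mid [342.9, 204.7] 0.54 [ 0.5733 -0.2264  0.006 ]
ring38_mid [416.1, 216.9] 0.65 [ 0.5379 -0.433   0.006 ]
ring38_mid [392.6, 203.3] 0.57 [ 0.5768 -0.3681  0.006 ]
ring38_mid [388.5, 179.5] 0.51 [ 0.6455 -0.3608  0.006 ]
tube_rack [345.0, 143.2] 0.97 [ 0.7549 -0.2418  0.    ]
petri_dish [272.3, 135.3] 0.92 [ 0.7787 -0.03    0.    ]
reagent_bottle [221.3, 132.3] 0.84 [0.7881 0.1189 0.    ]
reagent_bottle [272.2, 140.3] 0.6 [ 0.7634 -0.0296  0.    ]
[0.4233 0.0177 1.0687] [ 0.6184 -1.1017  0.7992] [0.9893 0.1459 0.     0.0001] [[ 0.0003 -0.9503 -0.3113  0.0799]
 [ 1.      0.0003  0.0003  0.0004]
 [-0.0002 -0.3113  0.9503 -0.1201]
 [ 0.      0.      0.      1.    ]]
```

View pics/top0.png

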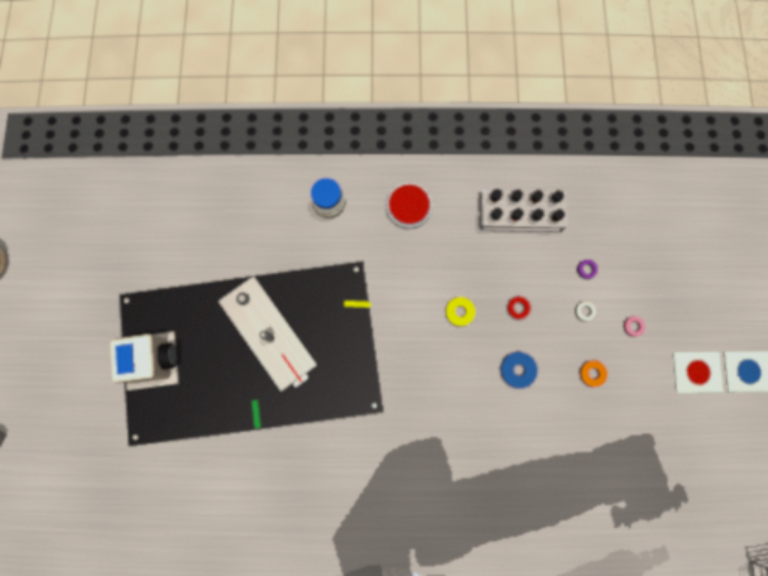

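View pics/side0.png

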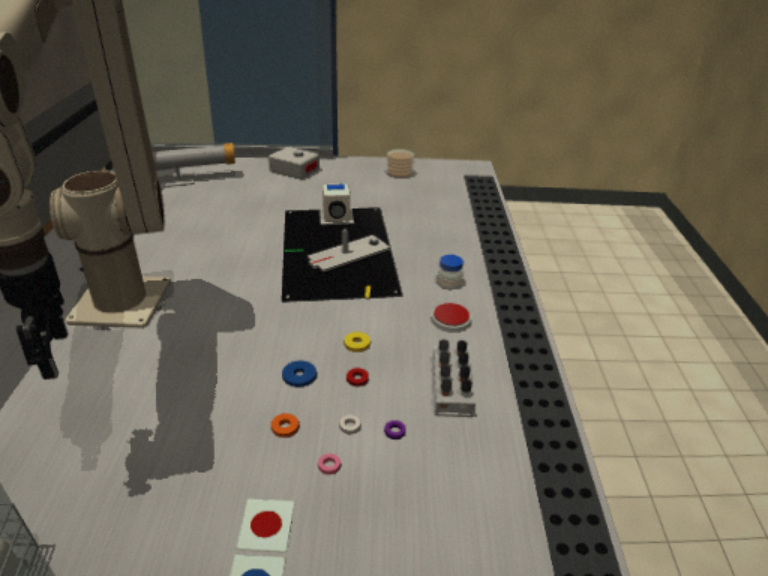

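The top view shows the blue, orange, yellow, red and white rings (1.5x pixels (518,370), (593,373), (460,311), (518,307), (586,311)). The purple and pink ones are decoys. The stage sits about halfway between the green mark at (256,414) and the yellow mark at (357,304).

```bash
cat >> h.py <<'E'
np.set_printoptions(precision=4,suppress=True)
HS={"68":(100,115,150),"62":(50,75,120),"56":(27,33,150),"50":(8,18,150),"44":(0,5,150)}
def blobs(im,lo,hi,s,amin=15,vmin=50):
    h=cv2.cvtColor(im,cv2.COLOR_BGR2HSV); m=cv2.inRange(h,(lo,s,vmin),(hi,255,255))
    if lo==0: m|=cv2.inRange(h,(172,s,vmin),(180,255,255))
    n,l,st,c=cv2.connectedComponentsWithStats(m)
    return [(c[i],int(st[i,4])) for i in range(1,n) if st[i,4]>=amin]
def bench():
    im=bot.camera("top"); P={}
    P["im"]=im
    return P
E
python3 - <<'E'
from h import *
im=bot.camera("top")
for nm,(lo,hi,s,z) in dict(blue=(100,115,150,.009),yel=(25,35,150,.006),orange=(8,18,150,.009),red=(0,5,130,.01),green=(50,80,90,.004)).items():
    for c,a in blobs(im,lo,hi,s,10): print(nm,c,a,ray("top",c,z)[0])
for t in ("ring38",):
    for d in bot.silhouettes("top",t)[:4]:
        m=d["mask"]; print(d["uv"],m.sum(),im[m].mean(0),ray("top",d["uv"],.009)[0])
E
```

```text
blue [216.9225 128.338 ] 284 [0.7971 0.131  0.009 ]
blue [ 82.7797 238.8531] 177 [0.4773 0.5003 0.009 ]
blue [345.4053 246.2278] 338 [ 0.4575 -0.228   0.009 ]
blue [498.9867 247.34  ] 150 [ 0.45  -0.666  0.009]
yel [306.5663 207.2811] 249 [ 0.5662 -0.1238  0.006 ]
yel [237.3908 202.1149] 87 [0.5811 0.0699 0.006 ]
orange [395.398  248.7214] 201 [ 0.4497 -0.367   0.009 ]
red [272.4473 135.6488] 541 [ 0.7743 -0.03    0.01  ]
red [345.4599 204.5985] 137 [ 0.573  -0.2327  0.01  ]
red [465.2652 247.8508] 181 [ 0.4499 -0.5661  0.01  ]
green [170.301  275.3883] 103 [0.3793 0.2519 0.004 ]
[303.6, 209.7] 281 [ 22.1174 208.6441 208.2527] [ 0.559  -0.1149  0.009 ]
[344.9, 249.5] 400 [149.055  95.255  49.27 ] [ 0.4486 -0.2263  0.009 ]
[396.6, 246.4] 198 [ 18.5808 118.702  208.7222] [ 0.456  -0.3708  0.009 ]
[414.9, 217.7] 116 [139.5776 125.3017 193.5345] [ 0.5354 -0.4282  0.009 ]
```

```bash
python3 -m inch '[160,285,0,0,0,-0.32,0, 160,285,0,0,0,-0.32,0, 160,285,0,0,0,-0.32,0, 160,285,0,0,0,-0.32,0, 160,285,0,0,0,-0.32,0, 160,285,0,0,0,-0.32,0, 160,285,0,0,0,-0.32,0, 160,285,0,0,0,-0.32,0]'
python3 -m inch '[40,320,0,0,0,0,0, 40,320,0,0,0,0,0, 40,320,0,0,0,0,0, 40,320,0,0,0,0,0, 40,320,0,0,0,0,0, 40,320,0,0,0,0,0, 40,320,0,0,0,0,0, 40,320,0,0,0,0,0]'
```

```text
clock: 1.62
eef_pos: [0.3048, -0.1918, 0.2536]
tool_rot: [1.0, -0.014, 0.001, 0.0]
ft_force: [0.8, -0.7, 0.3]
grip_width: 0.0001
grasp_force: 0.0
clock: 2.28
eef_pos: [0.3413, 0.0123, 0.2534]
tool_rot: [1.0, 0.005, -0.0, -0.016]
ft_force: [0.4, -0.9, -0.1]
grip_width: 0.0003
grasp_force: 0.0
```

```bash
python3 -m inch '[0,0,0,0,0,0,0, 0,0,0,0,0,0,0]'
```

```text
clock: 2.45
eef_pos: [0.3409, 0.0112, 0.2532]
tool_rot: [1.0, 0.004, -0.001, -0.016]
ft_force: [-0.4, 0.6, -0.2]
grip_width: 0.0002
grasp_force: 0.0
```

```bash
python3 -c "
from h import *
o=bot.get_obs();print(np.array(o['joint_pos']),o['eef_pos'],R.from_quat(o['tool_rot']).as_matrix())"
```

```text
[ 0.0071 -0.077  -0.3467  1.3022  0.0313  3.1407] [0.3409 0.0112 0.2532] [[ 1.      0.0079 -0.0014]
 [ 0.0079 -0.9995  0.0313]
 [-0.0011 -0.0313 -0.9995]]
```

```bash
python3 -m inch '[30,90,0,0,0,0.4,0, 70,240,0,0,0,0.8,0, 70,240,0,0,0,0.8,0, 70,240,0,0,0,0.8,0, 70,240,0,0,0,0.8,0, 70,240,0,0,0,0.8,0, 70,240,0,0,0,0.8,0, 70,240,0,0,0,0.8,0]'
python3 -m inch '[0,0,-180,0,0,0.77,0, 0,0,-180,0,0,0.77,0, 0,0,-180,0,0,0.77,0, 0,0,-180,0,0,0.77,0, 0,0,-180,0,0,0.77,0, 0,0,-180,0,0,0.77,0, 0,0,-180,0,0,0.77,0, 0,0,-180,0,0,0.77,0]'
python3 - <<'E'
from h import *
o=bot.get_obs(); print(o["eef_pos"],R.from_quat(o["tool_rot"]).as_matrix())
im=bot.camera("top"); r=proj("top",[[.5888,.2813,.018]])[0]; x,y=r.astype(int)
c=im[y-60:y+140,x-60:x+140]; cv2.imwrite("pics/t1.png",cv2.resize(c,None,fx=3,fy=3)); print(x,y)
E
```

```text
clock: 3.12
eef_pos: [0.4116, 0.2529, 0.2522]
tool_rot: [0.919, 0.395, -0.008, -0.014]
ft_force: [-0.3, -1.6, 0.0]
grip_width: -0.0002
grasp_force: 0.0
clock: 3.78
eef_pos: [0.4114, 0.2508, 0.0736]
tool_rot: [0.706, 0.708, -0.012, -0.011]
ft_force: [0.5, -0.4, 0.0]
grip_width: -0.0001
grasp_force: 0.0
[0.4114 0.2508 0.0736] [[-0.0041  0.9995 -0.0317]
 [ 1.      0.0041 -0.001 ]
 [-0.0009 -0.0317 -0.9995]]
161 198
```

View pics/t1.png

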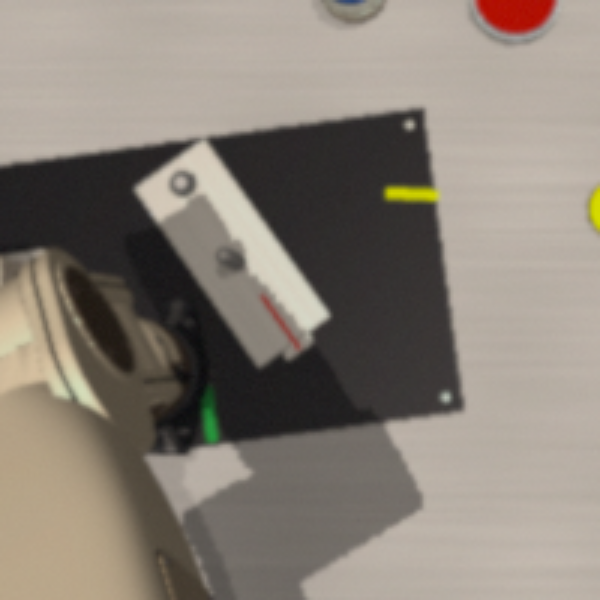

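```bash
python3 -m inch '[0,0,-20,0,-0.032,0,0, 0,0,-41,0,-0.032,0,0, 0,0,-41,0,-0.032,0,0]'
python3 -m inch '[10,-17,0,0,0,0,0, 19,-34,0,0,0,0,0, 28,-50,0,0,0,0,0, 38,-64,0,0,0,0,0, 48,-78,0,0,0,0,0, 58,-91,0,0,0,0,0, 72,-102,0,0,0,0,0, 86,-112,0,0,0,0,0]'
python3 -m inch '[12,-7,0,0,0,0,0, 24,-13,0,0,0,0,0, 24,-13,0,0,0,0,0]'
python3 - <<'E'
from h import *
o=bot.get_obs(); print(o["eef_pos"],R.from_quat(o["tool_rot"]).as_matrix()[:,2])
im=bot.camera("top"); x,y=161,198
c=im[y-60:y+140,x-60:x+140]; cv2.imwrite("pics/t2.png",cv2.resize(c,None,fx=3,fy=3)); print(x,y)
E
```

```text
clock: 4.08
eef_pos: [0.4092, 0.2507, 0.0307]
tool_rot: [0.705, 0.709, -0.002, -0.0]
ft_force: [-0.2, -0.8, -0.6]
grip_width: -0.0001
grasp_force: 0.0
clock: 4.75
eef_pos: [0.497, 0.1409, 0.0341]
tool_rot: [0.704, 0.71, 0.001, -0.001]
ft_force: [-3.0, 4.2, 0.5]
grip_width: -0.0001
grasp_force: 2.2
clock: 5.0
eef_pos: [0.5234, 0.1264, 0.0341]
tool_rot: [0.705, 0.709, 0.001, 0.001]
ft_force: [-0.3, -0.6, -0.3]
grip_width: -0.0003
grasp_force: 0.0
[0.5234 0.1264 0.0341] [ 0.0032 -0.0002 -1.    ]
161 198
```

View pics/t2.png

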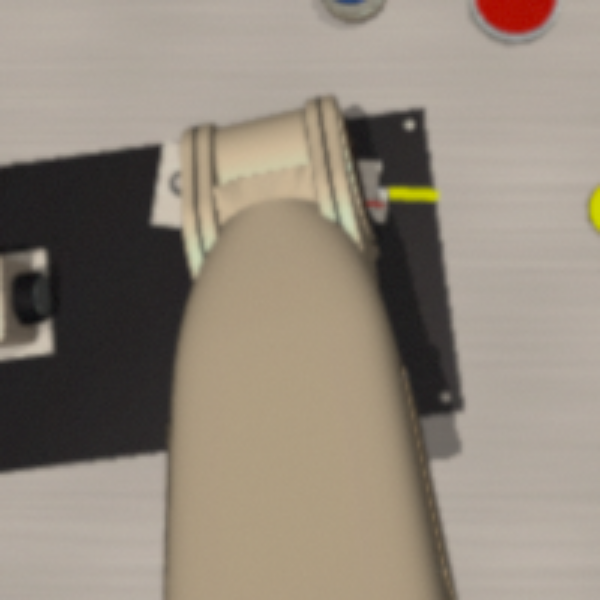

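```bash
python3 -m inch '[-20,-10,0,0,0,0,0, -20,-10,40,0,0,0,0, -60,-50,80,0,0,0,0, -100,-90,100,0,0,0,0, -120,-130,120,0,0,0,0, -150,-170,120,0,0,0,0, -150,-170,120,0,0,0,0]'
cat >> h.py <<'E'
def stage(im=None,view=None):
    im=bot.camera("top") if im is None else im
    P=np.array([.5888,.2813]); out={}
    h=cv2.cvtColor(im,cv2.COLOR_BGR2HSV); h=h.copy()
    m=cv2.inRange(h,(0,90,40),(8,255,255))|cv2.inRange(h,(170,90,40),(180,255,255))
    n,l,st,c=cv2.connectedComponentsWithStats(m)
    for i in range(1,n):
        p=ray("top",c[i],.018)[0]; d=p[:2]-P; 
        if .09<np.hypot(*d)<.2 and st[i,4]>5:
            print("red line",p,st[i,4],"dist",np.hypot(*d),"phi",(np.arctan2(d[1],d[0])-np.pi-.139)%(2*np.pi))
E
python3 - <<'E'
from h import *
im=bot.camera("top"); x,y=161,198
stage(im)
for t in("pivot","post_foot","stage_nose"):
    for d in bot.spot_point("top",t)[:2]: print(t,d["confidence"],ray("top",d["uv"],.018)[0])
for c,a in blobs(im,25,35,150,10)+blobs(im,50,80,90,10): print(c,a,ray("top",c,.004)[0])
c=im[y-60:y+60,x-60:x+110]; cv2.imwrite("pics/t3.png",cv2.resize(c,None,fx=4,fy=4,interpolation=cv2.INTER_CUBIC))
E
```

```text
clock: 5.63
eef_pos: [0.379, -0.0309, 0.1507]
tool_rot: [0.703, 0.711, 0.001, 0.002]
ft_force: [0.3, -1.3, -0.1]
grip_width: 0.0
grasp_force: 0.0
red line [0.5716 0.1227 0.018 ] 35 dist 0.15956404348906542 phi 1.3237844283555606
pivot 0.61 [0.5834 0.2819 0.018 ]
post_foot 0.83 [0.5758 0.1934 0.018 ]
stage_nose 0.57 [0.5637 0.0847 0.018 ]
[306.5766 207.3185] 248 [ 0.5664 -0.1241  0.004 ]
[238.2821 202.1667] 78 [0.5812 0.0675 0.004 ]
[170.2476 275.3905] 105 [0.3793 0.252  0.004 ]
```

View pics/t3.png

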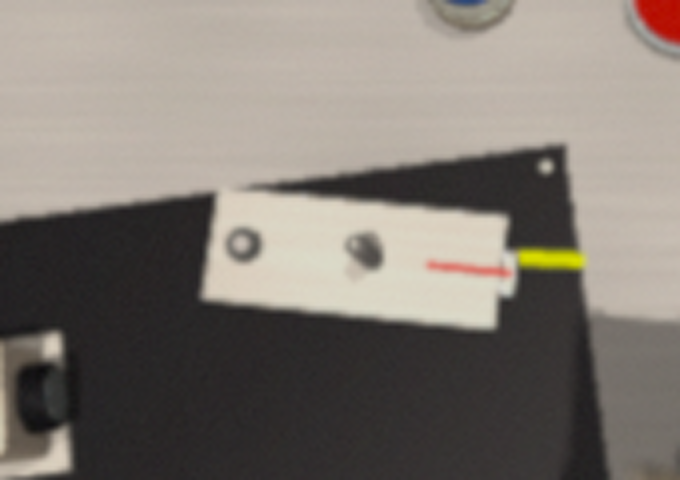

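```bash
python3 -m inch '[30,40,0,0,0,0,0, 60,80,0,0,0,0,0, 90,115,-10,0,0,0,0, 116,151,-20,0,0,0,0, 116,153,-55,0,0,0,0, 116,154,-95,0,0,0,0, 116,154,-117,0,0,0,0, 116,154,-117,0,0,0,0]'
python3 -m inch '[15,0,0,0,0,0,0, 25,0,0,0,0,0,0, 35,0,0,0,0,0,0, 40,0,0,0,0,0,0, 40,0,0,0,0,0,0]'
python3 -m inch '[-20,-10,0,0,0,0,0, -30,-20,35,0,0,0,0, -60,-50,70,0,0,0,0, -90,-80,100,0,0,0,60, -120,-110,120,0,0,0,100, -150,-140,120,0,0,0,100, -150,-165,120,0,0,0,100]'
python3 - <<'E'
from h import *
im=bot.camera("top"); stage(im)
for nm,(lo,hi,s) in dict(blue=(100,115,150),yel=(25,35,150),orange=(8,18,150),red=(0,5,130)).items():
    for c,a in blobs(im,lo,hi,s,100): print(nm,a,ray("top",c,.009)[0])
E
```

```text
clock: 6.5
eef_pos: [0.4958, 0.1265, 0.0284]
tool_rot: [0.702, 0.712, -0.001, -0.0]
ft_force: [-0.4, 0.6, 1.3]
grip_width: 0.0002
grasp_force: 0.0
clock: 6.92
eef_pos: [0.5357, 0.1247, 0.0311]
tool_rot: [0.703, 0.711, -0.001, 0.0]
ft_force: [-1.4, -1.1, 1.0]
grip_width: 0.0001
grasp_force: 0.6
clock: 7.5
eef_pos: [0.3873, -0.0344, 0.1528]
tool_rot: [0.702, 0.712, 0.001, 0.001]
ft_force: [-0.1, -1.0, 0.2]
grip_width: 0.0484
grasp_force: 0.0
red line [0.5894 0.1231 0.018 ] 40 dist 0.15816448186544138 phi 1.4353219658002008
blue 284 [0.7971 0.131  0.009 ]
blue 177 [0.4773 0.5003 0.009 ]
blue 340 [ 0.4575 -0.2281  0.009 ]
blue 148 [ 0.45   -0.6662  0.009 ]
yel 249 [ 0.5658 -0.1234  0.009 ]
orange 201 [ 0.4497 -0.367   0.009 ]
red 541 [ 0.7746 -0.03    0.009 ]
red 137 [ 0.5731 -0.233   0.009 ]
red 180 [ 0.4498 -0.5667  0.009 ]
```

```bash
python3 -m inch '[30,40,20,0,0,0,100, 60,75,40,0,0,0,100, 90,110,60,0,0,0,100, 115,145,80,0,0,0,100, 140,170,100,0,0,0,100, 180,175,100,0,0,0,100, 180,175,100,0,0,0,100, 180,175,100,0,0,0,100]'
python3 - <<'E'
from h import *
o=bot.get_obs(); im=bot.camera("wrist"); print(o["eef_pos"])
cv2.imwrite("pics/w1.png",cv2.resize(im,None,fx=1.5,fy=1.5)); cv2.imwrite("raw_w1.png",im)
import json; json.dump({k:np.array(o[k]).tolist() for k in("eef_pos","tool_rot")},open("o1.json","w"))
E
```

```text
clock: 8.22
eef_pos: [0.5733, 0.1441, 0.2516]
tool_rot: [0.702, 0.712, 0.003, 0.002]
ft_force: [0.1, 0.4, -0.3]
grip_width: 0.0854
grasp_force: 0.0
[0.5733 0.1441 0.2516]
```

View pics/w1.png

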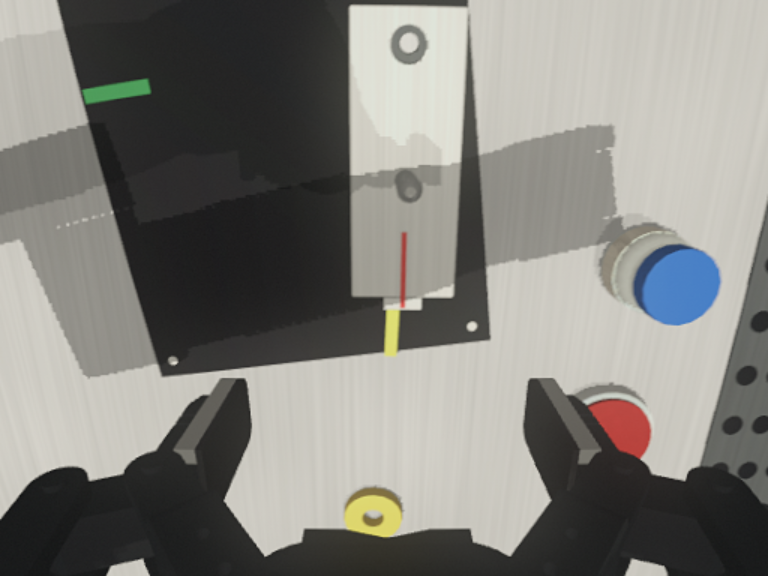

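The wrist view shows the pin at (409,44), the post at (409,186), the red line from (404,233) to (403,307) and the yellow mark at (391,332). The line is slightly past the mark.

```bash
python3 - <<'E'
from h import *
import json; o=json.load(open("o1.json")); im=cv2.imread("raw_w1.png")
s=lambda l,z: ray("wrist",np.array(l)/1.5,z,o)
pin=s([(409,43)],.028)[0]
rl=s([(404,233),(403,307)],.018)
h=cv2.cvtColor(im,cv2.COLOR_BGR2HSV)
def c(lo,hi,s_,z,box):
    m=cv2.inRange(h,(lo,s_,40),(hi,255,255)); x0,x1,y0,y1=np.array(box)/1.5; k=np.zeros_like(m); k[int(y0):int(y1),int(x0):int(x1)]=1; v,u=np.nonzero(m*k); 
    return ray("wrist",(u.mean(),v.mean()),z,o)[0],len(u)
Y=c(24,35,80,.004,(370,410,300,360)); G=c(45,85,80,.004,(70,165,70,115)); Rr=c(0,8,80,.018,(385,420,225,312)); 
print("pin",pin,"red",rl,Rr,"Y",Y,"G",G)
g,y=G[0][:2],Y[0][:2]; m=(g+y)/2; d=(y-g)/np.hypot(*(y-g)); p=m+.212*np.cos(.7)*np.array([-d[1],d[0]]); print("chord",np.hypot(*(y-g)),"pivot",p)
an=lambda q:np.arctan2(q[1],q[0])%(2*np.pi)
for P in (p,pin[:2]): print("yaw",an(g-P)-np.pi,"yel",an(y-P),"red",an(Rr[0][:2]-P), "red-yel",an(Rr[0][:2]-P)-an(y-P), np.hypot(*(g-P)),np.hypot(*(y-P)))
print("linedir",an(rl[1,:2]-rl[0,:2]))
E
```

```text
pin [0.5876 0.2797 0.028 ] red [[0.5878 0.1514 0.018 ]
 [0.5885 0.0925 0.018 ]] (array([0.5875, 0.1235, 0.018 ]), 165) Y (array([0.58  , 0.0654, 0.004 ]), 292) G (array([0.3778, 0.2516, 0.004 ]), 499)
chord 0.27480715287585633 pivot [0.5887 0.2778]
yaw 0.12379584635672947 yel 4.6713581583698165 red 4.7047271719616575 red-yel 0.03336901359184097 0.21253527813797826 0.21253527813797832
yaw 0.13326008110155296 yel 4.676784164258625 red 4.711779801599143 red-yel 0.03499563734051758 0.21169883757756075 0.21437601720969712
linedir 4.7240799748449
```

```bash
python3 -m inch '[35,-10,0,0,0,0,0, 70,-20,-20,0,0,0,0, 92,-26,-55,0,0,0,0, 92,-26,-95,0,0,0,0, 92,-26,-135,0,0,0,0, 92,-26,-170,0,0,0,0, 92,-26,-200,0,0,0,0, 92,-26,-218,0,0,0,0]'
python3 -m inch '[-10,0,0,0,0,0,0, -18,0,0,0,0,0,0, -22,0,0,0,0,0,0, -22,0,0,0,0,0,0]'
python3 -m inch '[-2,0,0,0,0,0,0, -4,0,0,0,0,0,0, -6,0,0,0,0,0,0]'
python3 -m inch '[-1,0,0,0,0,0,0, -2,0,0,0,0,0,0, -2,0,0,0,0,0,0]'

```

```text
clock: 8.93
eef_pos: [0.6566, 0.1135, 0.0283]
tool_rot: [0.704, 0.711, -0.003, -0.002]
ft_force: [-1.1, -0.6, -0.3]
grip_width: -0.0
grasp_force: 0.0
clock: 9.27
eef_pos: [0.6374, 0.1139, 0.0334]
tool_rot: [0.703, 0.711, -0.0, 0.0]
ft_force: [-0.4, -0.3, -0.2]
grip_width: 0.0001
grasp_force: 0.0
clock: 9.52
eef_pos: [0.6327, 0.1138, 0.0336]
tool_rot: [0.704, 0.711, 0.0, 0.001]
ft_force: [0.8, 0.1, 0.7]
grip_width: 0.0002
grasp_force: 0.4
clock: 9.77
eef_pos: [0.6314, 0.1137, 0.0336]
tool_rot: [0.704, 0.711, 0.0, 0.001]
ft_force: [2.2, -0.5, 0.4]
grip_width: 0.0001
grasp_force: 1.8
```

```bash
python3 -m inch '[-1,0,0,0,0,0,0, -2,0,0,0,0,0,0, -3,0,0,0,0,0,0, -3.5,0,0,0,0,0,0, -3.5,0,0,0,0,0,0]'
python3 -m inch '[15,0,0,0,0,0,0, 35,0,20,0,0,0,0, 35,0,60,0,0,0,0, 15,5,100,0,0,0,30, -20,15,140,0,0,0,60, -50,25,180,0,0,0,80, -55,30,218,0,0,0,80, -55,30,218,0,0,0,80]'
cat >> h.py <<'E'
def wstage(o):
    im=bot.camera("wrist"); h=cv2.cvtColor(im,cv2.COLOR_BGR2HSV)
    P=np.array([.588,.280]); res={}
    for nm,lo,hi,s_,z,a in (("Y",24,35,80,.004,1.4),("R",0,8,80,.018,None)):
        m=cv2.inRange(h,(lo,s_,40),(hi,255,255)); n,l,st,c=cv2.connectedComponentsWithStats(m)
        for i in range(1,n):
            if st[i,4]<60: continue
            p=ray("wrist",c[i],z,o)[0]; d=p[:2]-P; r=np.hypot(*d)
            if .12<r<.23: print(nm,st[i,4],p,"r",r,"phi",np.arctan2(d[1],d[0])%(2*np.pi)-np.pi-.133)
    return im
E
python3 - <<'E'
from h import *
o=bot.get_obs();print(o["eef_pos"]); im=wstage(o); cv2.imwrite("pics/w2.png",im); stage()
E
```

```text
clock: 10.18
eef_pos: [0.6274, 0.113, 0.0336]
tool_rot: [0.704, 0.71, -0.0, 0.001]
ft_force: [3.8, -3.8, 3.3]
grip_width: -0.0002
grasp_force: 3.2
clock: 10.85
eef_pos: [0.5696, 0.1452, 0.2554]
tool_rot: [0.703, 0.711, 0.001, -0.0]
ft_force: [0.9, 0.1, 1.5]
grip_width: 0.0603
grasp_force: 0.0
[0.5696 0.1452 0.2554]
Y 279 [0.5804 0.0649 0.004 ] r 0.21524555833290562 phi 1.4023258684098066
R 179 [0.5895 0.1252 0.018 ] r 0.15479263029094548 phi 1.4472571678112152
red line [0.5895 0.1226 0.018 ] 43 dist 0.1587346539633915 phi 1.4363975810537113
```

```bash
python3 -m inch '[35,-10,0,0,0,0.8,0, 70,-20,0,0,0,0.8,0, 100,-30,0,0,0,0.8,0, 100,-30,0,0,0,0.8,0, 100,-30,-20,0,0,0.8,0, 100,-30,-50,0,0,0.8,0, 100,-30,-80,0,0,0.8,0, 100,-30,-80,0,0,0.8,0]'
python3 -m inch '[0,0,0,0,0,0.77,0, 0,0,0,0,0,0.77,0, 0,0,0,0,0,0.77,0, 0,0,-40,0,0,0.77,0, 0,0,-80,0,0,0.77,0, 0,0,-110,0,0,0.77,0, 0,0,-140,0,0,0.77,0, 0,0,-140,0,0,0.77,0]'
python3 -m inch '[-8,0,0,0,0,0,0, -16,0,0,0,0,0,0, -22,0,0,0,0,0,0, -25,0,0,0,0,0,0, -27,0,0,0,0,0,0, -27,0,0,0,0,0,0]'

```

```text
clock: 11.62
eef_pos: [0.6663, 0.1129, 0.1606]
tool_rot: [0.371, 0.929, -0.005, -0.008]
ft_force: [-0.6, -1.8, -2.2]
grip_width: -0.0003
grasp_force: 0.0
clock: 12.28
eef_pos: [0.6678, 0.1132, 0.0241]
tool_rot: [-0.004, 1.0, -0.0, -0.005]
ft_force: [0.8, -0.3, -1.5]
grip_width: 0.0004
grasp_force: 0.0
clock: 12.78
eef_pos: [0.6452, 0.1138, 0.0323]
tool_rot: [-0.004, 1.0, 0.0, 0.001]
ft_force: [0.1, 0.1, 0.5]
grip_width: -0.0003
grasp_force: 0.0
```

```bash
python3 -m inch '[-2,0,0,0,0,0,0, -4,0,0,0,0,0,0, -5,0,0,0,0,0,0, -5,0,0,0,0,0,0]'
python3 -m inch '[-1,0,0,0,0,0,0, -2,0,0,0,0,0,0, -3,0,0,0,0,0,0, -3,0,0,0,0,0,0]'
python3 -m inch '[-1,0,0,0,0,0,0, -2,0,0,0,0,0,0, -2,0,0,0,0,0,0]'
python3 - <<'E'
from h import *
stage()
E
```

```text
clock: 13.12
eef_pos: [0.6406, 0.1136, 0.0315]
tool_rot: [-0.005, 1.0, 0.0, 0.001]
ft_force: [1.8, -0.7, 0.9]
grip_width: -0.0002
grasp_force: 0.7
clock: 13.45
eef_pos: [0.6374, 0.113, 0.0314]
tool_rot: [-0.004, 1.0, -0.0, 0.001]
ft_force: [2.8, -2.5, 1.0]
grip_width: 0.0001
grasp_force: 1.5
clock: 13.7
eef_pos: [0.6349, 0.1134, 0.0312]
tool_rot: [-0.005, 1.0, -0.0, 0.0]
ft_force: [2.9, -2.6, 0.2]
grip_width: 0.0002
grasp_force: 1.5
```

```bash
python3 -m inch '[10,0,0,0,0,0,0, 20,0,10,0,0,0,0, 20,0,50,0,0,0,0, 20,0,90,0,0,0,0, 20,0,130,0,0,0,0, 20,0,170,0,0,0,0, 20,0,200,0,0,0,0, 20,0,200,0,0,0,0]'
python3 - <<'E'
from h import *
o=bot.get_obs();print(o["eef_pos"]); im=wstage(o); cv2.imwrite("pics/w3.png",im);stage()
E
```

```text
clock: 14.42
eef_pos: [0.6569, 0.1152, 0.2396]
tool_rot: [-0.005, 1.0, 0.002, 0.006]
ft_force: [0.3, 0.5, 1.4]
grip_width: 0.0002
grasp_force: 0.0
[0.6569 0.1152 0.2396]
Y 147 [0.5799 0.0513 0.004 ] r 0.228839657123331 phi 1.402336619556075
R 250 [0.5839 0.1222 0.018 ] r 0.1578837521585053 phi 1.411949185661908
```

```bash
cat >> h.py <<'E'
SP={68:(98,118,110),62:(45,85,80),56:(22,35,110),50:(7,20,130),44:(0,6,120)}
def hullc(cam,c,r,z0,z1,o):
    t=np.linspace(0,2*np.pi,60,endpoint=False)
    p=np.vstack([np.c_[c[0]+r*np.cos(t),c[1]+r*np.sin(t),0*t+z] for z in(z0,z1)])
    h=cv2.convexHull(proj(cam,p,o).astype(np.float32)); M=cv2.moments(h); return np.array([M["m10"],M["m01"]])/M["m00"],M["m00"]
def ring(cam,d,o=None,near=None,z0=0.,im=None,rad=.06):
    im=bot.camera(cam) if im is None else im; h=cv2.cvtColor(im,cv2.COLOR_BGR2HSV)
    if d==38: m=cv2.inRange(h,(0,0,165),(180,40,255))
    else:
        lo,hi,s=SP[d]; m=cv2.inRange(h,(lo,s,45),(hi,255,255))
        if lo==0: m|=cv2.inRange(h,(174,s,45),(180,255,255))
    best=[]
    for k in cv2.findContours(m,cv2.RETR_EXTERNAL,cv2.CHAIN_APPROX_NONE)[0]:
        k=cv2.convexHull(k); M=cv2.moments(k)
        if M["m00"]<60: continue
        uv=np.array([M["m10"],M["m01"]])/M["m00"]; c=ray(cam,uv,z0+.006,o)[0]
        for _ in range(3):
            g,A=hullc(cam,c,d/2000,z0,z0+.012,o); c=c+ray(cam,uv,z0+.006,o)[0]-ray(cam,g,z0+.006,o)[0]
        if .5<M["m00"]/A<1.7 and (near is None or np.hypot(*(c[:2]-near))<rad): best.append((abs(np.log(M["m00"]/A)),c[:2],M["m00"]/A))
    best.sort(key=lambda b:b[0])
    for b in best[:3]: print(cam,d,b[1],"areafrac %.2f"%b[2])
    return best[0][1] if best else None
E
python3 -m inch '[-20,-30,0,0,0,-0.12,0, -40,-60,0,0,0,-0.24,0, -60,-90,0,0,0,-0.36,0, -75,-120,0,0,0,-0.48,0, -90,-150,0,0,0,-0.6,40, -105,-180,0,0,0,-0.72,100, -120,-210,0,0,0,-0.8,100, -120,-210,0,0,0,-0.8,100]'
python3 -m inch '[-20,-20,0,0,0,-0.12,100, -40,-50,-20,0,0,-0.24,100, -60,-80,-40,0,0,-0.36,100, -75,-110,-60,0,0,-0.48,100, -80,-130,-80,0,0,-0.6,100, -80,-133,-90,0,0,-0.72,100, -80,-133,-90,0,0,-0.77,100, -80,-133,-90,0,0,-0.77,100]'
python3 - <<'E'
from h import *
o=bot.get_obs(); print(o["eef_pos"],o["grip_width"],R.from_quat(o["tool_rot"]).as_matrix())
im=bot.camera("wrist"); cv2.imwrite("pics/w4.png",im); ring("wrist",68,o,im=im)
im=bot.camera("top")
for d in(68,56,50,44,38): ring("top",d,im=im,near=np.array([.52,-.26]),rad=.23)
E
```

```text
clock: 15.18
eef_pos: [0.5304, -0.1, 0.2287]
tool_rot: [0.389, 0.921, -0.002, -0.003]
ft_force: [-0.0, 0.1, -0.1]
grip_width: 0.048
grasp_force: 0.0
clock: 15.85
eef_pos: [0.4525, -0.2281, 0.1379]
tool_rot: [0.704, 0.71, -0.001, -0.003]
ft_force: [-0.2, -0.9, 0.3]
grip_width: 0.0852
grasp_force: 0.0
[ 0.4525 -0.2281  0.1379] 0.08515949696299722 [[-0.0089  0.9999 -0.0062]
 [ 1.      0.0089  0.0036]
 [ 0.0037 -0.0062 -1.    ]]
wrist 68 [ 0.4575 -0.2288] areafrac 0.91
top 68 [ 0.458  -0.2295] areafrac 0.81
top 56 [ 0.5663 -0.1236] areafrac 0.90
top 44 [ 0.573 -0.233] areafrac 0.77
```

View pics/w4.png

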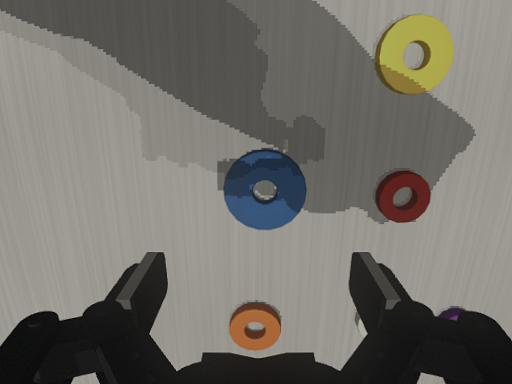

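```bash
python3 -m inch '[5,-1,-40,0,0,0,100, 5,-1,-75,0,0,0,100, 5,-1,-95,0,0,0,100, 5,-1,-105,0,0,0,100, 5,-1,-112,0,0,0,100, 5,-1,-117,0,0,0,100, 5,-1,-117,0,0,0,100]'
python3 -m inch '[0,0,0,0,0,0,60, 0,0,0,0,0,0,0, 0,0,0,0,0,0,0, 0,0,0,0,0,0,0, 0,0,0,0,0,0,0]'
```

```text
clock: 16.53
eef_pos: [0.4605, -0.2302, 0.0242]
tool_rot: [0.703, 0.711, -0.0, 0.001]
ft_force: [0.7, -0.1, 0.3]
grip_width: 0.0855
grasp_force: 0.0
clock: 16.95
eef_pos: [0.4635, -0.2327, 0.0335]
tool_rot: [0.704, 0.71, 0.001, 0.006]
ft_force: [12.7, 3.1, 45.3]
grip_width: 0.0252
grasp_force: 25.7
```

```bash
python3 -m inch '[0,0,5,0,0,0,100, 0,0,10,0,0,0,100, 0,0,10,0,0,0,100, 0,0,10,0,0,0,100, 0,0,10,0,0,0,100, 0,0,10,0,0,0,100, 0,0,30,0,0,0,100, 0,0,60,0,0,0,100]'
python3 -m inch '[0,0,40,0,0,0,100, 0,0,40,0,0,0,100, 0,0,40,0,0,0,100]'
python3 - <<'E'
from h import *
o=bot.get_obs(); print(o["eef_pos"],o["grip_width"]); ring("wrist",68,o)
E
```

```text
clock: 17.62
eef_pos: [0.457, -0.2289, 0.0808]
tool_rot: [0.704, 0.711, -0.002, -0.004]
ft_force: [0.0, -0.2, 0.1]
grip_width: 0.0854
grasp_force: 0.0
clock: 17.87
eef_pos: [0.4618, -0.2312, 0.1261]
tool_rot: [0.704, 0.711, 0.001, 0.003]
ft_force: [-0.8, 0.5, -0.5]
grip_width: 0.0851
grasp_force: 0.0
[ 0.4618 -0.2312  0.1261] 0.08511276996578174
wrist 68 [ 0.4563 -0.2283] areafrac 0.91
```

```bash
python3 -m inch '[0,0,-30,0,0,0,100, 0,0,-60,0,0,0,100, 0,0,-75,0,0,0,100, 0,0,-85,0,0,0,100, 0,0,-85,0,0,0,100, 0,0,-85,0,0,0,100]'; python3 -m inch '[0,0,0,0,0,0,100, 0,0,0,0,0,0,100]'
```

```text
clock: 18.42
eef_pos: [0.4592, -0.23, 0.0381]
tool_rot: [0.704, 0.711, -0.001, -0.001]
ft_force: [0.4, -0.5, 0.1]
grip_width: 0.0855
grasp_force: 0.0
clock: 18.58
eef_pos: [0.461, -0.2309, 0.0402]
tool_rot: [0.704, 0.711, 0.0, 0.001]
ft_force: [-0.6, -0.7, 0.5]
grip_width: 0.0854
grasp_force: 0.0
```

```bash
python3 -m inch '[-4,2.5,-8,0,0,0,100, -4,2.5,-15,0,0,0,100, -4,2.5,-20,0,0,0,100, -4,2.5,-23.5,0,0,0,100, -4,2.5,-23.5,0,0,0,100, -4,2.5,-23.5,0,0,0,100]'
python3 -m inch '[0,0,0,0,0,0,80, 0,0,0,0,0,0,70, 0,0,0,0,0,0,0, 0,0,0,0,0,0,0, 0,0,0,0,0,0,0]'
```

```text
clock: 19.08
eef_pos: [0.4558, -0.2278, 0.0153]
tool_rot: [0.704, 0.711, -0.0, -0.0]
ft_force: [0.5, -1.0, 1.1]
grip_width: 0.0855
grasp_force: 0.0
clock: 19.5
eef_pos: [0.4564, -0.228, 0.0169]
tool_rot: [0.704, 0.711, -0.0, 0.001]
ft_force: [-1.9, 1.7, 6.9]
grip_width: 0.0662
grasp_force: 64.4
```

```bash
python3 -m inch '[0,0,20,0,0,0,0, 0,0,55,0,0,0,0, 10,20,95,0,0,0,0, 20,55,130,0,0,0,0, 32,95,160,0,0,0,0, 44,135,170,0,0,0,0, 56,175,170,0,0,0,0, 65,200,170,0,0,0,0]'
python3 -m inch '[10,35,0,0,0,0,0, 20,70,0,0,0,0,0, 32,105,0,0,0,0,0, 44,135,0,0,0,0,0, 56,155,0,0,0,0,0, 64,160,0,0,0,0,0, 64,160,0,0,0,0,0, 64,160,0,0,0,0,0]'
python3 -m inch '[0,0,0,0,0,0,0, 0,0,0,0,0,0,0]'
python3 - <<'E'
from h import *
o=bot.get_obs(); print(o["eef_pos"],o["grip_width"])
im=bot.camera("wrist"); cv2.imwrite("pics/w5.png",im)
ring("wrist",68,o,im=im,z0=o["eef_pos"][2]-.017)
for t in("post_foot","pivot"):
    for d in bot.spot_point("wrist",t)[:2]: print(t,d,ray("wrist",d["uv"],.018,o)[0])
print("pred post top",proj("wrist",[[.5855,.19,.088],[.5855,.19,.018]],o))
E
```

```text
clock: 20.17
eef_pos: [0.5202, -0.0324, 0.1878]
tool_rot: [0.704, 0.71, 0.001, 0.002]
ft_force: [1.0, -0.6, -1.3]
grip_width: 0.0656
grasp_force: 67.0
clock: 20.83
eef_pos: [0.5828, 0.1264, 0.1849]
tool_rot: [0.703, 0.711, -0.001, 0.0]
ft_force: [0.3, -0.7, -1.7]
grip_width: 0.0661
grasp_force: 66.5
clock: 21.0
eef_pos: [0.5824, 0.1251, 0.1853]
tool_rot: [0.704, 0.71, -0.001, 0.0]
ft_force: [-0.4, -0.0, -0.8]
grip_width: 0.0656
grasp_force: 66.5
[0.5824 0.1251 0.1853] 0.0655814822247599
wrist 68 [0.5823 0.1246] areafrac 0.93
post_foot {'uv': [261.4, 104.3], 'confidence': 0.56} [0.5851 0.1904 0.018 ]
pred post top [[263.2185 110.4736]
 [261.8957 104.8052]]
```

View pics/w5.png

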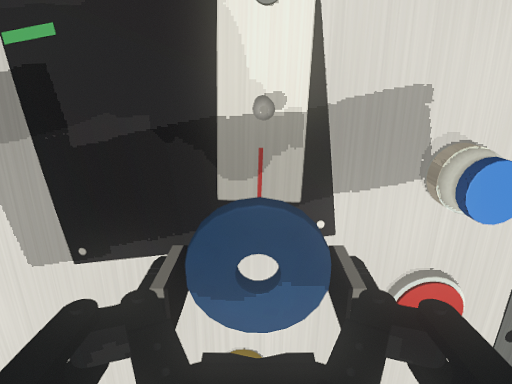

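```bash
python3 -m inch '[1,20,0,0,0,0,0, 2,40,-10,0,0,0,0, 3,55,-30,0,0,0,0, 3,65,-50,0,0,0,0, 3,65.5,-65,0,0,0,0, 3,65.5,-72,0,0,0,0, 3,65.5,-72,0,0,0,0, 3,65.5,-72,0,0,0,0]'
python3 -m inch '[0,0,0,0,0,0,0, 0,0,0,0,0,0,0, 0,0,0,0,0,0,0]'
```

```text
clock: 21.82
eef_pos: [0.5861, 0.1911, 0.1136]
tool_rot: [0.704, 0.71, -0.0, 0.0]
ft_force: [0.3, 0.6, -0.8]
grip_width: 0.0659
grasp_force: 66.6
clock: 22.07
eef_pos: [0.5869, 0.1916, 0.1147]
tool_rot: [0.704, 0.71, 0.001, 0.001]
ft_force: [-0.4, -0.0, -0.4]
grip_width: 0.0659
grasp_force: 66.6
```

```bash
python3 -m inch '[-1,-0.8,-5,0,0,0,0, -1,-0.8,-10,0,0,0,0, -1,-0.8,-15,0,0,0,0, -1,-0.8,-20,0,0,0,0, -1,-0.8,-25,0,0,0,0, -1,-0.8,-25,0,0,0,0]'
```

```text
clock: 22.57
eef_pos: [0.584, 0.1906, 0.0865]
tool_rot: [0.704, 0.711, -0.002, -0.0]
ft_force: [0.0, 0.0, -1.5]
grip_width: 0.0654
grasp_force: 66.6
```

```bash
python3 -m inch '[0,0,-8,0,0,0,0, 0,0,-16,0,0,0,0, 0,0,-24,0,0,0,0, 0,0,-32,0,0,0,0, 0,0,-38,0,0,0,0, 0,0,-42,0,0,0,0, 0,0,-42,0,0,0,0]'
python3 -m inch '[0,0,0,0,0,0,90, 0,0,0,0,0,0,100, 0,0,0,0,0,0,100, 0,0,0,0,0,0,100, 0,0,0,0,0,0,100]'
python3 -m inch '[0,0,25,0,0,0,100, 0,0,60,0,0,0,100, 0,-30,95,0,0,0,100, 0,-65,120,0,0,0,100, 0,-65,130,0,0,0,100, 0,-65,130,0,0,0,100, 0,-65,130,0,0,0,100]'
python3 - <<'E'
from h import *
o=bot.get_obs(); print(o["eef_pos"])
im=bot.camera("wrist"); cv2.imwrite("pics/w6.png",im)
ring("wrist",68,o,im=im,z0=.018); wstage(o)
im=bot.camera("top")
for d in(56,50,44): ring("top",d,im=im,near=np.array([.52,-.26]),rad=.23)
E
```

```text
clock: 23.15
eef_pos: [0.5842, 0.1907, 0.0448]
tool_rot: [0.704, 0.711, -0.001, -0.0]
ft_force: [-0.8, -0.4, -1.3]
grip_width: 0.0659
grasp_force: 66.6
clock: 23.57
eef_pos: [0.5854, 0.191, 0.0468]
tool_rot: [0.704, 0.711, 0.0, 0.001]
ft_force: [0.2, 0.2, -0.0]
grip_width: 0.0854
grasp_force: 0.0
clock: 24.15
eef_pos: [0.5857, 0.1258, 0.1773]
tool_rot: [0.704, 0.71, 0.001, 0.001]
ft_force: [0.3, -0.2, -0.5]
grip_width: 0.0853
grasp_force: 0.0
[0.5857 0.1258 0.1773]
wrist 68 [0.5846 0.1901] areafrac 0.92
wrist 68 [0.7986 0.1145] areafrac 0.70
Y 393 [0.582  0.0638 0.004 ] r 0.2162962760085446 phi 1.4098347262646334
R 280 [0.5852 0.1232 0.018 ] r 0.15680847128149192 phi 1.4201790788359254
top 56 [ 0.5663 -0.1235] areafrac 0.90
top 50 [ 0.4501 -0.3681] areafrac 0.83
top 44 [ 0.5731 -0.2336] areafrac 0.79
```

View pics/w6.png

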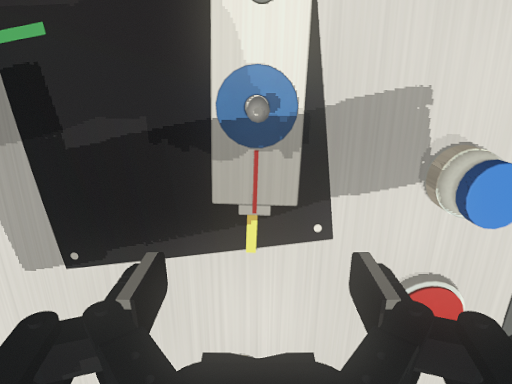

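```bash
python3 -m inch '[-3,-36,0,0,0,0,85, -6,-72,0,0,0,0,85, -9,-108,0,0,0,0,85, -11,-144,-10,0,0,0,85, -13,-180,-20,0,0,0,85, -15,-215,-40,0,0,0,85, -19,-240,-60,0,0,0,85, -19,-249,-80,0,0,0,85]'
python3 -m inch '[0,0,-10,0,0,0,85, 0,0,-10,0,0,0,85, 0,0,-10,0,0,0,85, 0,0,-10,0,0,0,85]'
python3 - <<'E'
from h import *
o=bot.get_obs(); print(o["eef_pos"],o["grip_width"]); ring("wrist",56,o)
E
```

```text
clock: 24.97
eef_pos: [0.5646, -0.1257, 0.0938]
tool_rot: [0.705, 0.71, -0.001, -0.0]
ft_force: [-0.0, 0.6, -1.5]
grip_width: 0.0724
grasp_force: 0.0
clock: 25.3
eef_pos: [0.5669, -0.1216, 0.0869]
tool_rot: [0.703, 0.711, 0.0, 0.001]
ft_force: [0.4, -0.3, 0.3]
grip_width: 0.0725
grasp_force: 0.0
[ 0.5669 -0.1216  0.0869] 0.07252090930056541
wrist 56 [ 0.5659 -0.1231] areafrac 0.93
```

```bash
python3 -m inch '[-1,-1.5,-25,0,0,0,85, -1,-1.5,-45,0,0,0,85, -1,-1.5,-57,0,0,0,85, -1,-1.5,-63,0,0,0,85, -1,-1.5,-67.5,0,0,0,85, -1,-1.5,-67.5,0,0,0,85, -1,-1.5,-67.5,0,0,0,85]'
python3 -m inch '[0,0,0,0,0,0,70, 0,0,0,0,0,0,50, 0,0,0,0,0,0,0, 0,0,0,0,0,0,0, 0,0,0,0,0,0,0]'
```

```text
clock: 25.93
eef_pos: [0.566, -0.1244, 0.0198]
tool_rot: [0.703, 0.711, 0.0, 0.001]
ft_force: [-0.1, -0.2, 0.4]
grip_width: 0.0725
grasp_force: 0.0
clock: 26.35
eef_pos: [0.5661, -0.1247, 0.0209]
tool_rot: [0.704, 0.711, 0.001, 0.001]
ft_force: [-1.5, 0.9, 6.0]
grip_width: 0.054
grasp_force: 61.6
```

```bash
python3 -m inch '[0,0,25,0,0,0,0, 0,0,60,0,0,0,0, 2,20,95,0,0,0,0, 5,55,120,0,0,0,0, 8,90,145,0,0,0,0, 11,125,160,0,0,0,0, 14,160,165,0,0,0,0, 16,195,165,0,0,0,0]'
python3 -m inch '[2,25,0,0,0,0,0, 3,45,0,0,0,0,0, 3,56,0,0,0,0,0, 3,56,0,0,0,0,0, 3,56,0,0,0,0,0, 3,56,0,0,0,0,0]'
python3 - <<'E'
from h import *
o=bot.get_obs(); print(o["eef_pos"],o["grip_width"])
im=bot.camera("wrist"); cv2.imwrite("pics/w7.png",im)
ring("wrist",56,o,im=im,z0=o["eef_pos"][2]-.0209)
for d in bot.spot_point("wrist","post_foot")[:2]: print(d,ray("wrist",d["uv"],.018,o)[0])
E
```

```text
clock: 27.02
eef_pos: [0.5827, 0.0722, 0.1875]
tool_rot: [0.704, 0.711, 0.002, 0.002]
ft_force: [0.1, 0.2, -1.8]
grip_width: 0.0535
grasp_force: 63.4
clock: 27.52
eef_pos: [0.584, 0.1252, 0.1838]
tool_rot: [0.704, 0.71, -0.001, 0.001]
ft_force: [-0.0, -0.1, -1.8]
grip_width: 0.0536
grasp_force: 63.4
[0.584  0.1252 0.1838] 0.05357160269617629
wrist 56 [0.584  0.1271] areafrac 0.93
{'uv': [258.6, 104.5], 'confidence': 0.74} [0.5843 0.1903 0.018 ]
```

```bash
python3 -m inch '[0,20,0,0,0,0,0, 1,40,-10,0,0,0,0, 1,55,-30,0,0,0,0, 1,62,-50,0,0,0,0, 1,63,-62,0,0,0,0, 1,63,-68,0,0,0,0, 1,63,-68,0,0,0,0, 1,63,-68,0,0,0,0]'
python3 -m inch '[0,0,0,0,0,0,0, 0,0,0,0,0,0,0, 0,0,0,0,0,0,0]'
```

```text
clock: 28.28
eef_pos: [0.5853, 0.1884, 0.116]
tool_rot: [0.704, 0.71, -0.0, 0.0]
ft_force: [-0.3, -0.9, -0.8]
grip_width: 0.0537
grasp_force: 63.3
clock: 28.53
eef_pos: [0.5858, 0.1892, 0.117]
tool_rot: [0.704, 0.71, 0.001, 0.001]
ft_force: [-0.3, -0.2, -0.8]
grip_width: 0.0536
grasp_force: 63.3
```

```bash
python3 -m inch '[-0.5,-0.5,-6,0,0,0,0, -0.5,-0.5,-13,0,0,0,0, -0.5,-0.5,-20,0,0,0,0, -0.5,-0.5,-27,0,0,0,0, -0.5,-0.5,-34,0,0,0,0, -0.5,-0.5,-34,0,0,0,0]'
python3 -m inch '[0,0,-9,0,0,0,0, 0,0,-18,0,0,0,0, 0,0,-24,0,0,0,0, 0,0,-28,0,0,0,0, 0,0,-28,0,0,0,0, 0,0,-28,0,0,0,0]'
```

```text
clock: 29.03
eef_pos: [0.5838, 0.1888, 0.0796]
tool_rot: [0.703, 0.711, -0.001, -0.0]
ft_force: [0.3, 0.4, -1.2]
grip_width: 0.0535
grasp_force: 63.3
clock: 29.53
eef_pos: [0.5843, 0.1888, 0.0534]
tool_rot: [0.704, 0.711, -0.001, 0.0]
ft_force: [0.4, -1.1, -1.3]
grip_width: 0.0536
grasp_force: 63.4
```

```bash
python3 -m inch '[0,0,0,0,0,0,80, 0,0,0,0,0,0,85, 0,0,0,0,0,0,85, 0,0,30,0,0,0,85, 0,0,70,0,0,0,85, 0,-30,105,0,0,0,85, 0,-65,125,0,0,0,85, 0,-65,125,0,0,0,80]'
python3 - <<'E'
from h import *
o=bot.get_obs(); print(o["eef_pos"])
im=bot.camera("wrist")
ring("wrist",56,o,im=im,z0=.030,near=np.array([.585,.19])); wstage(o)
im=bot.camera("top")
for d in(50,44): ring("top",d,im=im,near=np.array([.52,-.26]),rad=.23)
E
python3 -m inch '[-10,-40,0,0,0,0,80, -20,-80,0,0,0,0,80, -30,-118,0,0,0,0,80, -40,-156,0,0,0,0,80, -50,-194,0,0,0,0,80, -60,-232,0,0,0,0,80, -70,-270,0,0,0,0,80, -75,-285,0,0,0,0,80]'
python3 -m inch '[-10,-40,-15,0,0,0,80, -20,-78,-30,0,0,0,80, -30,-112,-45,0,0,0,80, -40,-145,-60,0,0,0,80, -50,-175,-75,0,0,0,80, -58,-203,-85,0,0,0,80, -58,-205,-85,0,0,0,80, -58,-205,-85,0,0,0,80]'
python3 -m inch '[0,0,0,0,0,0,80, 0,0,0,0,0,0,80]'
python3 - <<'E'
from h import *
o=bot.get_obs(); print(o["eef_pos"],o["grip_width"]); im=bot.camera("wrist"); ring("wrist",50,o,im=im);ring("wrist",38,o,im=im)
cv2.imwrite("pics/w8.png",im)
E
```

```text
clock: 30.2
eef_pos: [0.5877, 0.1201, 0.1855]
tool_rot: [0.705, 0.709, 0.003, 0.004]
ft_force: [0.6, 0.1, 1.1]
grip_width: 0.0683
grasp_force: 0.0
[0.5877 0.1201 0.1855]
wrist 56 [0.5845 0.1904] areafrac 0.94
Y 376 [0.5816 0.0616 0.004 ] r 0.21847056078974508 phi 1.4085260667081911
R 265 [0.585  0.1216 0.018 ] r 0.15846890172008343 phi 1.4190932791704638
top 50 [ 0.4501 -0.3681] areafrac 0.83
top 44 [ 0.5731 -0.2336] areafrac 0.79
clock: 31.02
eef_pos: [0.5078, -0.1637, 0.177]
tool_rot: [0.704, 0.71, -0.002, -0.001]
ft_force: [0.4, 0.6, -0.2]
grip_width: 0.0684
grasp_force: 0.0
clock: 31.68
eef_pos: [0.4504, -0.3658, 0.091]
tool_rot: [0.704, 0.71, -0.0, -0.002]
ft_force: [0.1, -0.5, 0.2]
grip_width: 0.0682
grasp_force: 0.0
clock: 31.85
eef_pos: [0.4522, -0.3644, 0.0935]
tool_rot: [0.703, 0.711, -0.0, -0.0]
ft_force: [-0.0, -0.2, -0.8]
grip_width: 0.0686
grasp_force: 0.0
[ 0.4522 -0.3644  0.0935] 0.06860356849204469
wrist 50 [ 0.4497 -0.3672] areafrac 0.91
```

```bash
python3 -m inch '[-2.5,-3,-25,0,0,0,80, -2.5,-3,-48,0,0,0,80, -2.5,-3,-61,0,0,0,80, -2.5,-3,-68,0,0,0,80, -2.5,-3,-73,0,0,0,80, -2.5,-3,-73,0,0,0,80, -2.5,-3,-73,0,0,0,80]'
python3 -m inch '[0,0,0,0,0,0,70, 0,0,0,0,0,0,50, 0,0,0,0,0,0,0, 0,0,0,0,0,0,0, 0,0,0,0,0,0,0]'
```

```text
clock: 32.48
eef_pos: [0.4498, -0.369, 0.0216]
tool_rot: [0.703, 0.711, -0.0, 0.001]
ft_force: [-0.7, 0.4, -0.0]
grip_width: 0.0682
grasp_force: 0.0
clock: 32.9
eef_pos: [0.4499, -0.3697, 0.0227]
tool_rot: [0.704, 0.711, 0.0, 0.002]
ft_force: [-0.3, 0.8, 4.3]
grip_width: 0.0474
grasp_force: 60.7
```

```bash
python3 -m inch '[0,0,25,0,0,0,0, 0,0,60,0,0,0,0, 8,25,90,0,0,0,0, 17,60,110,0,0,0,0, 26,95,130,0,0,0,0, 35,130,145,0,0,0,0, 44,165,160,0,0,0,0, 54,200,165,0,0,0,0]'
python3 -m inch '[10,37,0,0,0,0,0, 20,74,0,0,0,0,0, 30,111,0,0,0,0,0, 40,148,0,0,0,0,0, 50,185,0,0,0,0,0, 60,222,0,0,0,0,0, 70,255,0,0,0,0,0, 78,275,0,0,0,0,0]'
python3 -m inch '[3,15,0,0,0,0,0, 3,21,0,0,0,0,0, 3,21,0,0,0,0,0, 3,21,0,0,0,0,0, 3,21,0,0,0,0,0]'
python3 - <<'E'
from h import *
o=bot.get_obs(); print(o["eef_pos"],o["grip_width"])
im=bot.camera("wrist"); cv2.imwrite("pics/w9.png",im)
ring("wrist",50,o,im=im,z0=o["eef_pos"][2]-.0227)
ring("wrist",56,o,im=im,z0=.030,near=np.array([.585,.19]))
E
```

```text
clock: 33.57
eef_pos: [0.5044, -0.1681, 0.1893]
tool_rot: [0.704, 0.71, 0.001, 0.003]
ft_force: [0.4, 0.1, -0.2]
grip_width: 0.0471
grasp_force: 62.1
clock: 34.23
eef_pos: [0.5815, 0.1096, 0.1864]
tool_rot: [0.702, 0.712, 0.001, 0.0]
ft_force: [0.2, -1.0, 0.3]
grip_width: 0.047
grasp_force: 62.1
clock: 34.65
eef_pos: [0.5837, 0.1254, 0.1859]
tool_rot: [0.704, 0.71, -0.001, 0.0]
ft_force: [0.5, -0.6, -1.0]
grip_width: 0.0469
grasp_force: 62.1
[0.5837 0.1254 0.1859] 0.0469166840628846
wrist 50 [0.5836 0.128 ] areafrac 0.91
wrist 56 [0.5846 0.1902] areafrac 0.94
```

```bash
python3 -m inch '[0,20,0,0,0,0,0, 1,40,-10,0,0,0,0, 1,55,-30,0,0,0,0, 1,61,-50,0,0,0,0, 1,62,-62,0,0,0,0, 1,62,-68,0,0,0,0, 1,62,-68,0,0,0,0, 1,62,-68,0,0,0,0]'
python3 -m inch '[0,0,0,0,0,0,0, 0,0,0,0,0,0,0, 0,0,0,0,0,0,0]'
```

```text
clock: 35.37
eef_pos: [0.5853, 0.1879, 0.1182]
tool_rot: [0.704, 0.71, -0.0, 0.0]
ft_force: [-0.8, -0.1, -0.2]
grip_width: 0.0472
grasp_force: 62.1
clock: 35.62
eef_pos: [0.5858, 0.1888, 0.119]
tool_rot: [0.704, 0.71, 0.001, 0.001]
ft_force: [-0.3, -0.1, -0.1]
grip_width: 0.0472
grasp_force: 62.1
```

```bash
python3 -m inch '[-0.5,-1,-6,0,0,0,0, -0.5,-1,-13,0,0,0,0, -0.5,-1,-20,0,0,0,0, -0.5,-1,-27,0,0,0,0, -0.5,-1,-34,0,0,0,0, -0.5,-1,-41,0,0,0,0, -0.5,-1,-48,0,0,0,0, -0.5,-1,-50,0,0,0,0]'
python3 -m inch '[0,0,0,0,0,0,0, 0,0,0,0,0,0,70, 0,0,0,0,0,0,75, 0,0,0,0,0,0,75, 0,0,30,0,0,0,75, 0,0,65,0,0,0,75, 0,-35,100,0,0,0,75, 0,-65,115,0,0,0,75]'
python3 -m inch '[0,0,0,0,0,0,75, 0,0,0,0,0,0,75]'
python3 - <<'E'
from h import *
o=bot.get_obs(); print(o["eef_pos"])
im=bot.camera("wrist"); cv2.imwrite("pics/w10.png",im)
ring("wrist",50,o,im=im,z0=.042,near=np.array([.585,.19])); wstage(o)
im=bot.camera("top")
for d in(50,44,38): ring("top",d,im=im,near=np.array([.55,-.30]),rad=.13)
E
```

```text
clock: 36.28
eef_pos: [0.5839, 0.1878, 0.066]
tool_rot: [0.703, 0.711, -0.001, -0.0]
ft_force: [0.3, -0.6, -0.6]
grip_width: 0.0472
grasp_force: 62.1
clock: 36.95
eef_pos: [0.586, 0.1248, 0.1866]
tool_rot: [0.702, 0.712, 0.002, 0.002]
ft_force: [1.0, -0.4, 0.2]
grip_width: 0.0638
grasp_force: 0.0
clock: 37.12
eef_pos: [0.586, 0.1216, 0.1855]
tool_rot: [0.705, 0.71, 0.002, 0.002]
ft_force: [1.0, 0.4, -0.8]
grip_width: 0.0644
grasp_force: 0.0
[0.586  0.1216 0.1855]
wrist 50 [0.5841 0.1899] areafrac 0.96
Y 374 [0.582  0.0627 0.004 ] r 0.21735224511571902 phi 1.410263543022526
R 272 [0.5854 0.1226 0.018 ] r 0.15746612268809998 phi 1.421003213118854
top 44 [ 0.5731 -0.2336] areafrac 0.79
```

```bash
python3 -m inch '[-1,-40,0,0,0,0,71, -2,-80,0,0,0,0,71, -3,-120,0,0,0,0,71, -4,-160,0,0,0,0,71, -6,-200,0,0,0,0,71, -8,-240,0,0,0,0,71, -9,-280,0,0,0,0,71, -10,-300,0,0,0,0,71]'
python3 -m inch '[-2,-25,-30,0,0,0,71, -3,-45,-60,0,0,0,71, -3,-55,-85,0,0,0,71, -3,-55,-92,0,0,0,71, -3,-55,-92,0,0,0,71, -3,-55,-92,0,0,0,71, -3,-55,-92,0,0,0,71]'
python3 - <<'E'
from h import *
o=bot.get_obs(); print(o["eef_pos"],o["grip_width"]); im=bot.camera("wrist"); ring("wrist",44,o,im=im)
E
```

```text
clock: 37.93
eef_pos: [0.5738, -0.1801, 0.181]
tool_rot: [0.704, 0.71, -0.001, -0.0]
ft_force: [0.4, 0.2, -0.3]
grip_width: 0.0605
grasp_force: 0.0
clock: 38.52
eef_pos: [0.573, -0.231, 0.0923]
tool_rot: [0.703, 0.711, 0.0, 0.001]
ft_force: [0.1, -0.1, 0.3]
grip_width: 0.0607
grasp_force: 0.0
[ 0.573  -0.231   0.0923] 0.06069123830152921
wrist 44 [ 0.5728 -0.2332] areafrac 0.90
```

```bash
python3 -m inch '[0,-1,-25,0,0,0,71, 0,-1,-46,0,0,0,71, 0,-1,-59,0,0,0,71, 0,-1,-66,0,0,0,71, 0,-1,-70.5,0,0,0,71, 0,-1,-70.5,0,0,0,71, 0,-1,-70.5,0,0,0,71]'
python3 -m inch '[0,0,0,0,0,0,60, 0,0,0,0,0,0,40, 0,0,0,0,0,0,0, 0,0,0,0,0,0,0, 0,0,0,0,0,0,0]'
python3 -m inch '[0,0,25,0,0,0,0, 0,0,60,0,0,0,0, 0,25,90,0,0,0,0, 1,60,110,0,0,0,0, 2,95,130,0,0,0,0, 3,130,145,0,0,0,0, 4,165,160,0,0,0,0, 5,200,163,0,0,0,0]'
python3 -m inch '[1,40,0,0,0,0,0, 3,80,0,0,0,0,0, 5,118,0,0,0,0,0, 7,145,0,0,0,0,0, 8,157,0,0,0,0,0, 8,157,0,0,0,0,0, 8,157,0,0,0,0,0, 8,157,0,0,0,0,0]'
python3 - <<'E'
from h import *
o=bot.get_obs(); print(o["eef_pos"],o["grip_width"])
im=bot.camera("wrist"); cv2.imwrite("pics/w11.png",im)
ring("wrist",44,o,im=im,z0=o["eef_pos"][2]-.0235)
ring("wrist",50,o,im=im,z0=.042,near=np.array([.585,.19]))
E
```

```text
clock: 39.15
eef_pos: [0.5725, -0.2331, 0.0216]
tool_rot: [0.703, 0.711, 0.0, 0.001]
ft_force: [1.0, 0.2, 0.1]
grip_width: 0.0605
grasp_force: 0.0
clock: 39.57
eef_pos: [0.5728, -0.2335, 0.022]
tool_rot: [0.704, 0.711, 0.0, 0.002]
ft_force: [-0.1, 0.4, 5.6]
grip_width: 0.0408
grasp_force: 61.2
clock: 40.23
eef_pos: [0.5778, -0.0317, 0.1866]
tool_rot: [0.704, 0.71, 0.002, 0.002]
ft_force: [0.6, 0.5, -0.2]
grip_width: 0.041
grasp_force: 60.9
clock: 40.9
eef_pos: [0.5844, 0.1225, 0.1831]
tool_rot: [0.704, 0.71, -0.001, 0.0]
ft_force: [0.5, -0.3, 0.1]
grip_width: 0.0405
grasp_force: 60.9
[0.5844 0.1225 0.1831] 0.040478672015718656
wrist 44 [0.5844 0.1222] areafrac 0.92
wrist 50 [0.5844 0.1897] areafrac 0.96
```

```bash
python3 -m inch '[0,20,0,0,0,0,0, 0.5,40,-10,0,0,0,0, 0.5,58,-30,0,0,0,0, 0.5,66,-50,0,0,0,0, 0.5,67.3,-60,0,0,0,0, 0.5,67.3,-65,0,0,0,0, 0.5,67.3,-65,0,0,0,0, 0.5,67.3,-65,0,0,0,0]'
python3 -m inch '[0,0,0,0,0,0,0, 0,0,0,0,0,0,0, 0,0,0,0,0,0,0]'
```

```text
clock: 41.62
eef_pos: [0.5855, 0.1899, 0.1188]
tool_rot: [0.704, 0.71, -0.0, 0.001]
ft_force: [0.1, 0.4, 0.0]
grip_width: 0.0411
grasp_force: 60.9
clock: 41.87
eef_pos: [0.5858, 0.191, 0.1195]
tool_rot: [0.704, 0.71, 0.001, 0.001]
ft_force: [-0.3, -0.5, -0.6]
grip_width: 0.0409
grasp_force: 60.9
```

```bash
python3 -m inch '[-0.5,-0.7,-6,0,0,0,0, -0.5,-0.7,-13,0,0,0,0, -0.5,-0.7,-20,0,0,0,0, -0.5,-0.7,-27,0,0,0,0, -0.5,-0.7,-34,0,0,0,0, -0.5,-0.7,-39,0,0,0,0, -0.5,-0.7,-41,0,0,0,0]'
python3 -m inch '[0,0,0,0,0,0,0, 0,0,0,0,0,0,60, 0,0,0,0,0,0,68, 0,0,0,0,0,0,68, 0,0,30,0,0,0,68, 0,0,65,0,0,0,68, 0,-35,90,0,0,0,68, 0,-65,105,0,0,0,68]'
python3 -m inch '[0,0,0,0,0,0,68, 0,0,0,0,0,0,68]'
python3 - <<'E'
from h import *
o=bot.get_obs(); print(o["eef_pos"])
im=bot.camera("wrist"); cv2.imwrite("pics/w12.png",im)
ring("wrist",44,o,im=im,z0=.054,near=np.array([.585,.19])); wstage(o)
E
```

```text
clock: 42.45
eef_pos: [0.5838, 0.1903, 0.076]
tool_rot: [0.704, 0.711, -0.001, -0.0]
ft_force: [-4.1, -0.7, 8.3]
grip_width: 0.041
grasp_force: 61.9
clock: 43.12
eef_pos: [0.5861, 0.1265, 0.1861]
tool_rot: [0.702, 0.712, 0.002, 0.002]
ft_force: [0.3, -0.6, -0.2]
grip_width: 0.0578
grasp_force: 0.0
clock: 43.28
eef_pos: [0.5857, 0.1243, 0.1844]
tool_rot: [0.705, 0.71, 0.002, 0.001]
ft_force: [-0.7, 1.0, -0.9]
grip_width: 0.0582
grasp_force: 0.0
[0.5857 0.1243 0.1844]
wrist 44 [0.5843 0.1907] areafrac 0.92
Y 378 [0.5817 0.0633 0.004 ] r 0.2168026593812633 phi 1.408768562994191
R 268 [0.5851 0.1237 0.018 ] r 0.1563007647504416 phi 1.4194725601878888
```

```bash
python3 -m inch '[-1,-40,0,0,0,0,63, -2,-80,0,0,0,0,63, -3,-120,0,0,0,0,63, -4,-160,0,0,0,0,63, -6,-200,0,0,0,0,63, -8,-240,0,0,0,0,63, -9,-280,0,0,0,0,63, -10,-300,0,0,0,0,63]'
python3 -m inch '[-2,-40,-5,0,0,0,63, -4,-80,-15,0,0,0,63, -6,-120,-30,0,0,0,63, -8,-155,-50,0,0,0,63, -10,-175,-70,0,0,0,63, -10,-185,-75,0,0,0,63, -10,-185,-75,0,0,0,63, -10,-185,-75,0,0,0,63]'
python3 - <<'E'
from h import *
o=bot.get_obs(); print(o["eef_pos"],o["grip_width"]); im=bot.camera("wrist"); ring("wrist",38,o,im=im); cv2.imwrite("pics/w13.png",im)
E
```

```text
clock: 44.05
eef_pos: [0.5739, -0.1775, 0.1807]
tool_rot: [0.704, 0.71, -0.001, -0.0]
ft_force: [0.0, 0.0, 0.1]
grip_width: 0.0541
grasp_force: 0.0
clock: 44.72
eef_pos: [0.5647, -0.3581, 0.1064]
tool_rot: [0.703, 0.711, -0.0, -0.001]
ft_force: [0.2, 0.4, -0.1]
grip_width: 0.0538
grasp_force: 0.0
[ 0.5647 -0.3581  0.1064] 0.053793182579275234
wrist 38 [ 0.5847 -0.3984] areafrac 0.88
```

View pics/w13.png

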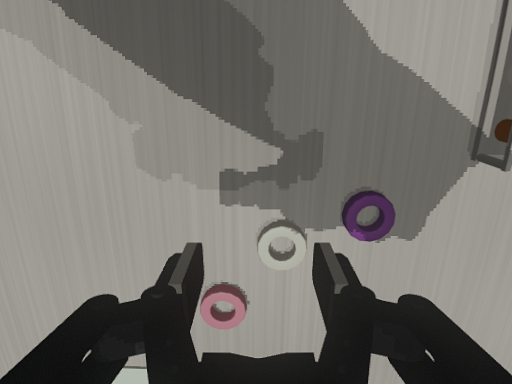

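The white ring is at (282,248), between the purple one at (369,216) and the pink one at (223,306).

```bash
python3 - <<'E'
from h import *
o=bot.get_obs(); im=cv2.imread("pics/w13.png")
h=cv2.cvtColor(im,cv2.COLOR_BGR2HSV)
for y,x in((248,265),(248,299),(230,282),(265,282),(200,150)): print(im[y,x],h[y,x])
print(ray("wrist",[(282,247),(369,216),(223,306)],.009,o))
g=im.astype(int); m=((g.min(2)>165)&(h[...,1]<22)).astype(np.uint8); m[:215]=0;m[285:]=0;m[:,:245]=0;m[:,320:]=0
v,u=np.nonzero(m); print(len(u),u.min(),u.max(),v.min(),v.max())
E
```

```text
[166 178 176] [ 35  17 178]
[165 178 176] [ 35  19 178]
[169 181 177] [ 40  17 181]
[167 178 177] [ 33  16 178]
[149 156 158] [ 23  15 158]
[[ 0.5846 -0.3938  0.009 ]
 [ 0.6482 -0.3677  0.009 ]
 [ 0.5383 -0.4486  0.009 ]]
647 259 303 227 267
```

```bash
python3 -m inch '[10,-19,0,0,0,0,59, 20,-37,-10,0,0,0,59, 20,-37,-20,0,0,0,59, 20,-37,-20,0,0,0,59, 20,-37,-20,0,0,0,59]'
python3 - <<'E'
from h import *
o=bot.get_obs(); print(o["eef_pos"],o["grip_width"]); im=bot.camera("wrist"); h=cv2.cvtColor(im,cv2.COLOR_BGR2HSV)
ring("wrist",38,o,im=im,near=np.array([.585,-.395])); 
m=((im.min(2)>160)&(h[...,1]<25)).astype(np.uint8)
for k in cv2.findContours(m,cv2.RETR_EXTERNAL,cv2.CHAIN_APPROX_NONE)[0]:
    if cv2.contourArea(k)>400: e=cv2.fitEllipse(k); print(e,ray("wrist",e[0],.012,o)[0])
cv2.imwrite("pics/w14.png",im)
E
```

```text
clock: 45.18
eef_pos: [0.5848, -0.3942, 0.0874]
tool_rot: [0.703, 0.711, -0.0, -0.0]
ft_force: [-0.6, 1.5, -0.6]
grip_width: 0.0503
grasp_force: 0.0
[ 0.5848 -0.3942  0.0874] 0.05026822375429034
wrist 38 [ 0.5881 -0.4286] areafrac 1.02
```

View pics/w14.png

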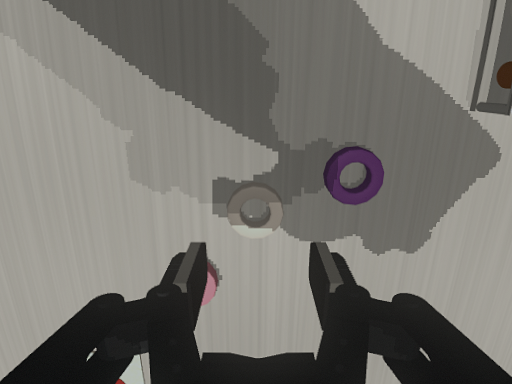

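White is at (256,211), mostly in shadow, spanning columns 228–283 and rows 184–239.

```bash
python3 - <<'E'
from h import *
o=bot.get_obs(); uv=np.array([255.5,211.3]); c=ray("wrist",uv,.006,o)[0]
for _ in range(3):
    g,A=hullc("wrist",c,.019,0,.012,o); c=c+ray("wrist",uv,.006,o)[0]-ray("wrist",g,.006,o)[0]
print(c,A,np.pi*27.5**2)
E
```

```text
[ 0.5836 -0.395   0.006 ] 2679.9601321872324 2375.8294442772813
```

```bash
python3 -m inch '[-1,-0.3,-22,0,0,0,59, -1,-0.3,-42,0,0,0,59, -1,-0.3,-54,0,0,0,59, -1,-0.3,-60,0,0,0,59, -1,-0.3,-64,0,0,0,59, -1,-0.3,-64,0,0,0,59, -1,-0.3,-64,0,0,0,59]'
python3 -m inch '[0,0,0,0,0,0,50, 0,0,0,0,0,0,30, 0,0,0,0,0,0,0, 0,0,0,0,0,0,0, 0,0,0,0,0,0,0]'
```

```text
clock: 45.82
eef_pos: [0.5841, -0.3969, 0.0243]
tool_rot: [0.703, 0.711, -0.0, 0.001]
ft_force: [0.1, -0.5, 0.5]
grip_width: 0.0504
grasp_force: 0.0
clock: 46.23
eef_pos: [0.5845, -0.3975, 0.0251]
tool_rot: [0.704, 0.711, 0.0, 0.002]
ft_force: [-0.1, 0.3, 5.8]
grip_width: 0.0344
grasp_force: 60.8
```

```bash
python3 -m inch '[0,0,25,0,0,0,0, 0,0,60,0,0,0,0, 0,25,90,0,0,0,0, 0,60,110,0,0,0,0, 0,95,130,0,0,0,0, 0,130,145,0,0,0,0, 0,165,160,0,0,0,0, 0,200,161,0,0,0,0]'
python3 -m inch '[0,40,0,0,0,0,0, 0,80,0,0,0,0,0, 0,120,0,0,0,0,0, 0,160,0,0,0,0,0, 0,200,0,0,0,0,0, 0,240,0,0,0,0,0, 0,275,0,0,0,0,0, 0,295,0,0,0,0,0]'
python3 -m inch '[0,18,0,0,0,0,0, 0,27,0,0,0,0,0, 0,27,0,0,0,0,0, 0,27,0,0,0,0,0, 0,27,0,0,0,0,0]'
python3 - <<'E'
from h import *
o=bot.get_obs(); print(o["eef_pos"],o["grip_width"])
im=bot.camera("wrist"); cv2.imwrite("pics/w15.png",im)
ring("wrist",38,o,im=im,z0=o["eef_pos"][2]-.025)
ring("wrist",44,o,im=im,z0=.054,near=np.array([.585,.19]))
print(proj("wrist",[[o["eef_pos"][0],o["eef_pos"][1],o["eef_pos"][2]-.019]],o))
E
```

```text
clock: 46.9
eef_pos: [0.5848, -0.1958, 0.1878]
tool_rot: [0.704, 0.71, 0.001, 0.003]
ft_force: [0.5, -0.3, 0.1]
grip_width: 0.0344
grasp_force: 60.4
clock: 47.57
eef_pos: [0.5829, 0.1022, 0.1841]
tool_rot: [0.702, 0.712, 0.0, -0.0]
ft_force: [0.0, 0.0, -1.3]
grip_width: 0.0343
grasp_force: 60.4
clock: 47.98
eef_pos: [0.5835, 0.124, 0.1841]
tool_rot: [0.704, 0.71, -0.001, 0.0]
ft_force: [0.1, 0.5, -0.7]
grip_width: 0.0343
grasp_force: 60.4
[0.5835 0.124  0.1841] 0.034297734016035114
wrist 38 [0.5839 0.089 ] areafrac 1.58
wrist 44 [0.5845 0.1906] areafrac 0.92
[[257.6289 257.8415]]
```

View pics/w15.png

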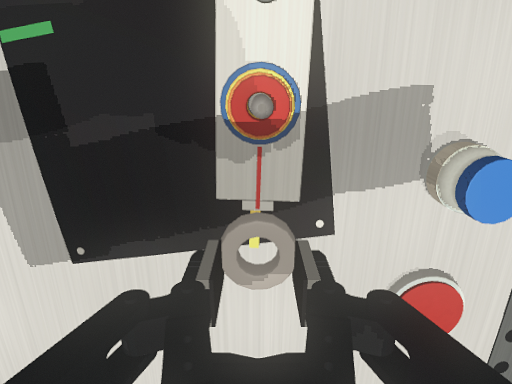

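The white ring is gripped, its outline centred at (258.5,250.5). The stack on the post is at (260,103).

```bash
python3 - <<'E'
from h import *
o=bot.get_obs(); uv=np.array([258.5,250.5]); z=o["eef_pos"][2]-.025; c=ray("wrist",uv,z+.006,o)[0]
for _ in range(4):
    g,A=hullc("wrist",c,.019,z,z+.012,o); c=c+ray("wrist",uv,z+.006,o)[0]-ray("wrist",g,z+.006,o)[0]
print(c,o["eef_pos"],A,np.pi*37.5*39.5)
E
python3 -m inch '[0.5,20,0,0,0,0,0, 1,35,0,0,0,0,0, 1,50,-10,0,0,0,0, 1,58,-25,0,0,0,0, 1,62,-40,0,0,0,0, 1,62,-50,0,0,0,0, 1,62,-55,0,0,0,0, 1,62,-55,0,0,0,0]'
python3 -m inch '[0,0,0,0,0,0,0, 0,0,0,0,0,0,0, 0,0,0,0,0,0,0]'
```

```text
[0.584  0.128  0.1652] [0.5836 0.1238 0.1842] 5221.93870479858 4653.484118129881
clock: 48.7
eef_pos: [0.5834, 0.1868, 0.1273]
tool_rot: [0.704, 0.711, -0.002, -0.0]
ft_force: [-0.9, -0.0, -0.5]
grip_width: 0.0343
grasp_force: 60.4
clock: 48.95
eef_pos: [0.5853, 0.1871, 0.1304]
tool_rot: [0.704, 0.71, 0.001, 0.001]
ft_force: [0.6, -0.2, -1.2]
grip_width: 0.0339
grasp_force: 60.4
```

```bash
python3 -m inch '[0,0,-7,0,0,0,0, 0,0,-13,0,0,0,0, 0,0,-18,0,0,0,0, 0,0,-23,0,0,0,0, 0,0,-26,0,0,0,0, 0,0,-26,0,0,0,0]'
python3 -m inch '[0,0,-4,0,0,0,0, 0,0,-8,0,0,0,0, 0,0,-10,0,0,0,0, 0,0,-10,0,0,0,0]'
```

```text
clock: 49.45
eef_pos: [0.5838, 0.187, 0.102]
tool_rot: [0.704, 0.711, -0.001, -0.0]
ft_force: [-0.2, 0.1, -0.7]
grip_width: 0.034
grasp_force: 60.4
clock: 49.78
eef_pos: [0.5841, 0.1871, 0.0926]
tool_rot: [0.704, 0.711, -0.001, 0.0]
ft_force: [0.2, 0.0, -0.4]
grip_width: 0.0341
grasp_force: 60.4
```

```bash
python3 -m inch '[0,0,0,0,0,0,50, 0,0,0,0,0,0,62, 0,0,0,0,0,0,62, 0,0,25,0,0,0,62, 0,0,55,0,0,0,62, 0,-35,80,0,0,0,30, 0,-65,90,0,0,0,0, 0,-65,90,0,0,0,0]'
python3 -m inch '[0,0,0,0,0,0,0, 0,0,0,0,0,0,0]'
python3 - <<'E'
from h import *
o=bot.get_obs(); print(o["eef_pos"])
im=bot.camera("wrist"); print(proj("wrist",[[.585,.1904,.078],[.585,.1904,.088]],o)); wstage(o)
cv2.imwrite("pics/w16.png",cv2.resize(im[40:190,160:360],None,fx=3,fy=3))
E
```

```text
clock: 50.45
eef_pos: [0.5868, 0.1182, 0.1878]
tool_rot: [0.705, 0.709, 0.002, 0.003]
ft_force: [0.2, 0.5, 0.2]
grip_width: 0.0177
grasp_force: 0.0
clock: 50.62
eef_pos: [0.5845, 0.1222, 0.1833]
tool_rot: [0.704, 0.71, -0.0, 0.0]
ft_force: [0.2, 0.3, -0.6]
grip_width: 0.0001
grasp_force: 0.0
[0.5845 0.1222 0.1833]
[[259.2649 104.7572]
 [259.3489 105.5637]]
Y 242 [0.5813 0.064  0.004 ] r 0.2160657245668896 phi 1.406895807911793
R 269 [0.5845 0.1231 0.018 ] r 0.15697956101040603 phi 1.4155249408350175
```

View pics/w16.png

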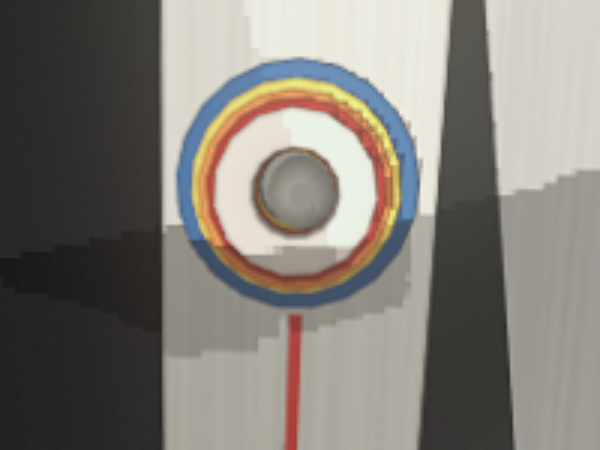

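```bash
python3 -m inch '[40,-2,0,0,0,0.1,0, 75,-4,0,0,0,0.12,0, 86,-4,-30,0,0,0.12,0, 86,-4,-70,0,0,0.12,0, 86,-4,-105,0,0,0.12,0, 86,-4,-130,0,0,0.12,0, 86,-4,-145,0,0,0.12,0, 86,-4,-149,0,0,0.12,0]'
python3 -m inch '[0,0,0,0,0,0,0, 0,0,0,0,0,0,0]'
```

```text
clock: 51.38
eef_pos: [0.6668, 0.1189, 0.0283]
tool_rot: [0.659, 0.752, -0.004, -0.003]
ft_force: [-0.3, 0.2, -0.0]
grip_width: -0.0004
grasp_force: 0.0
clock: 51.55
eef_pos: [0.6709, 0.119, 0.0346]
tool_rot: [0.659, 0.752, -0.0, 0.001]
ft_force: [-0.3, -0.6, 0.6]
grip_width: 0.0
grasp_force: 0.0
```

```bash
python3 -m inch '[-15,0,0,0,0,0,0, -30,0,0,0,0,0,0, -43,0,0,0,0,0,0, -55,-3,0,0,0,0,0, -71,-5,0,0,0,0,0, -87,-6,0,0,0,0,0, -103,-5,0,0,0,0,0, -119,-2,0,0,0,0,0]'
python3 -m inch '[-16,4,0,0,0,0,0, -31,10,0,0,0,0,0, -46,17,0,0,0,0,0, -60,26,0,0,0,0,0, -74,37,0,0,0,0,0, -86,49,0,0,0,0,0, -97,62,0,0,0,0,0, -103,69,0,0,0,0,0]'
python3 -m inch '[0,0,0,0,0,0,0, 0,0,0,0,0,0,0]'
```

```text
clock: 52.22
eef_pos: [0.5566, 0.117, 0.0384]
tool_rot: [0.66, 0.751, 0.005, 0.005]
ft_force: [5.5, 0.3, 1.0]
grip_width: -0.0001
grasp_force: 2.3
clock: 52.88
eef_pos: [0.4525, 0.1873, 0.0381]
tool_rot: [0.659, 0.752, 0.004, 0.004]
ft_force: [4.6, -2.8, 4.9]
grip_width: 0.0003
grasp_force: 2.6
clock: 53.05
eef_pos: [0.4497, 0.186, 0.0359]
tool_rot: [0.659, 0.752, 0.001, 0.001]
ft_force: [1.0, -1.0, 0.1]
grip_width: -0.0001
grasp_force: 0.1
```

```bash
cat >> h.py <<'E'
def wgreen(o,save=None):
    im=bot.camera("wrist"); h=cv2.cvtColor(im,cv2.COLOR_BGR2HSV); P=np.array([.588,.280])
    if save: cv2.imwrite(save,im)
    for nm,lo,hi,s_,z in (("G",45,85,80,.004),("R",0,8,80,.018)):
        m=cv2.inRange(h,(lo,s_,40),(hi,255,255)); n,l,st,c=cv2.connectedComponentsWithStats(m)
        for i in range(1,n):
            if st[i,4]<60: continue
            p=ray("wrist",c[i],z,o)[0]; d=p[:2]-P; r=np.hypot(*d)
            if .12<r<.24: print(nm,st[i,4],p,"r",r,"phi",np.arctan2(d[1],d[0])%(2*np.pi)-np.pi-.133)
E
python3 -m inch '[3,-15,0,0,0,0,0, 3,-25,25,0,0,0,0, 0,-20,65,0,0,0,0, -10,-15,105,0,0,0,0, -20,-10,145,0,0,0,0, -30,-5,185,0,0,0,0, -30,0,205,0,0,0,0, -30,0,205,0,0,0,0]'
python3 -m inch '[0,0,0,0,0,0,0, 0,0,0,0,0,0,0]'
python3 - <<'E'
from h import *
o=bot.get_obs(); print(o["eef_pos"]); wgreen(o,"pics/w17.png")
E
```

```text
clock: 53.72
eef_pos: [0.4206, 0.1865, 0.2445]
tool_rot: [0.659, 0.752, 0.004, 0.002]
ft_force: [1.2, 0.1, -0.1]
grip_width: -0.0002
grasp_force: 0.0
clock: 53.88
eef_pos: [0.4178, 0.1845, 0.238]
tool_rot: [0.66, 0.751, -0.002, -0.0]
ft_force: [0.1, -0.2, -1.2]
grip_width: 0.0
grasp_force: 0.0
[0.4178 0.1845 0.238 ]
G 478 [0.3782 0.252  0.004 ] r 0.21165902026262576 phi -9.266203306390608e-05
R 216 [0.4367 0.2357 0.018 ] r 0.15762688270994019 phi 0.15208038194443452
```

```bash
python3 -m inch '[18,-8,-10,0,0,0,0, 36,-15,-40,0,0,0,0, 36,-15,-80,0,0,0,0, 36,-15,-120,0,0,0,0, 36,-15,-155,0,0,0,0, 36,-15,-185,0,0,0,0, 36,-15,-202,0,0,0,0, 36,-15,-204,0,0,0,0]'
python3 -m inch '[0,0,0,0,0,0,0, 0,0,0,0,0,0,0]'
python3 -m inch '[-2,8,0,0,0,0,0, -4,14,0,0,0,0,0, -6,18,0,0,0,0,0, -8,21,0,0,0,0,0, -10,24,0,0,0,0,0, -12,27,0,0,0,0,0, -14,30,0,0,0,0,0, -15,32,0,0,0,0,0]'
python3 -m inch '[-0.7,1.3,0,0,0,0,0, -1.3,2.6,0,0,0,0,0, -2,4,0,0,0,0,0, -2,4,0,0,0,0,0]'
```

```text
clock: 54.6
eef_pos: [0.4495, 0.1679, 0.0296]
tool_rot: [0.66, 0.751, -0.006, -0.003]
ft_force: [-0.1, 0.8, 0.7]
grip_width: -0.0002
grasp_force: 0.0
clock: 54.77
eef_pos: [0.4546, 0.17, 0.0352]
tool_rot: [0.66, 0.751, -0.001, 0.0]
ft_force: [0.0, 0.8, 0.2]
grip_width: 0.0002
grasp_force: 0.0
clock: 55.43
eef_pos: [0.4393, 0.2025, 0.0354]
tool_rot: [0.66, 0.752, -0.0, 0.0]
ft_force: [1.0, -2.5, 0.2]
grip_width: 0.0
grasp_force: 1.2
clock: 55.77
eef_pos: [0.4372, 0.2064, 0.0352]
tool_rot: [0.66, 0.752, -0.0, 0.0]
ft_force: [0.8, -1.0, 1.2]
grip_width: -0.0
grasp_force: 0.7
```

```bash
python3 -m inch '[2,-15,0,0,0,0,0, 3,-30,20,0,0,0,0, 0,-30,60,0,0,0,0, -5,-25,100,0,0,0,0, -10,-22,140,0,0,0,0, -15,-20,180,0,0,0,0, -18,-20,204,0,0,0,0, -18,-20,204,0,0,0,0]'
python3 -m inch '[0,0,0,0,0,0,0, 0,0,0,0,0,0,0]'
python3 - <<'E'
from h import *
o=bot.get_obs(); print(o["eef_pos"]); wgreen(o,"pics/w18.png")
E
```

```text
clock: 56.43
eef_pos: [0.4213, 0.188, 0.2451]
tool_rot: [0.659, 0.752, 0.005, 0.002]
ft_force: [0.6, 1.5, -0.8]
grip_width: -0.0
grasp_force: 0.0
clock: 56.6
eef_pos: [0.4187, 0.1862, 0.2382]
tool_rot: [0.66, 0.752, -0.001, -0.0]
ft_force: [-0.1, 0.7, -0.9]
grip_width: 0.0001
grasp_force: 0.0
[0.4187 0.1862 0.2382]
G 435 [0.376  0.2513 0.004 ] r 0.21393582685900103 phi 0.0013331860617431524
R 237 [0.4314 0.2566 0.018 ] r 0.15828996422003047 phi 0.015332650242494417
```

```bash
python3 -m inch '[15,-12,-20,0,0,0,0, 21,-14,-55,0,0,0,0, 21,-14,-95,0,0,0,0, 21,-14,-130,0,0,0,0, 21,-14,-160,0,0,0,0, 21,-14,-185,0,0,0,0, 21,-14,-200,0,0,0,0, 21,-14,-203,0,0,0,0]'
python3 -m inch '[0,0,0,0,0,0,0, -1,10,0,0,0,0,0, -1,20,0,0,0,0,0, -1.5,26,0,0,0,0,0, -2,30,0,0,0,0,0, -2,32,0,0,0,0,0, -2,32,0,0,0,0,0]'
```

```text
clock: 57.32
eef_pos: [0.4362, 0.1705, 0.0314]
tool_rot: [0.66, 0.751, -0.005, -0.002]
ft_force: [-0.8, -0.5, -0.7]
grip_width: 0.0
grasp_force: 0.0
clock: 57.9
eef_pos: [0.4388, 0.2052, 0.0369]
tool_rot: [0.659, 0.752, 0.0, 0.001]
ft_force: [-0.4, 0.3, -0.1]
grip_width: 0.0001
grasp_force: 0.0
```

```bash
python3 -m inch '[0,1,0,0,0,0,0, 0,2,0,0,0,0,0, 0,3,0,0,0,0,0, 0,3.5,0,0,0,0,0, 0,3.5,0,0,0,0,0]'
python3 -m inch '[2,-15,0,0,0,0,0, 3,-30,20,0,0,0,0, 0,-30,60,0,0,0,0, -5,-25,100,0,0,0,0, -10,-22,140,0,0,0,0, -15,-20,180,0,0,0,0, -18,-20,204,0,0,0,0, -18,-20,204,0,0,0,0]'
python3 -m inch '[0,0,0,0,0,0,0, 0,0,0,0,0,0,0]'
python3 - <<'E'
from h import *
o=bot.get_obs(); print(o["eef_pos"]); wgreen(o,"pics/w19.png")
E
```

```text
clock: 58.32
eef_pos: [0.4384, 0.207, 0.0363]
tool_rot: [0.66, 0.751, -0.001, 0.001]
ft_force: [0.1, -3.3, 1.8]
grip_width: 0.0001
grasp_force: 1.3
clock: 58.98
eef_pos: [0.4231, 0.1894, 0.2466]
tool_rot: [0.66, 0.752, 0.005, 0.003]
ft_force: [1.2, 0.1, -0.0]
grip_width: 0.0001
grasp_force: 0.0
clock: 59.15
eef_pos: [0.4202, 0.1876, 0.2395]
tool_rot: [0.66, 0.752, -0.001, 0.0]
ft_force: [-0.4, 0.0, -0.1]
grip_width: -0.0
grasp_force: 0.0
[0.4202 0.1876 0.2395]
G 437 [0.3758 0.2514 0.004 ] r 0.2141354843752737 phi 0.0008413758329903764
R 236 [0.4313 0.2569 0.018 ] r 0.1584158917177264 phi 0.01357157523891761
```

View pics/w19.png

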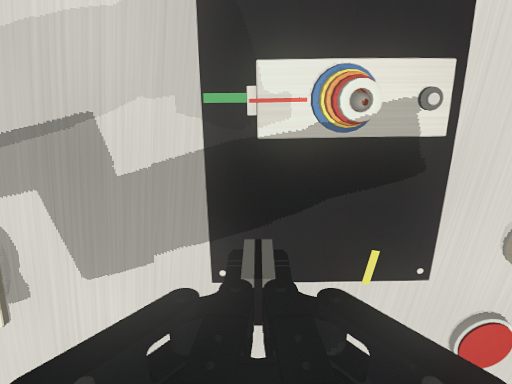

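The red line, along row 100 from column 250 to 307, points at the green mark at (225,98). The stack is intact and the gripper is clear, so I'm handing in.

```bash
python3 -c "
from workcell import bot
print(bot.job_done())"
```

```text
the job is handed in; nothing more can be done
None
```

The job is handed in: blue, yellow, orange, red and white (no green ring was present) are stacked in size order on the post, and the red line points at the green mark to within about 0.013 rad (0.7°); the hand-in returned no verdict.

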